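Load the tacking jig: spacer tubes into V-saddles, foot plates into the nest

ROBOT

A 6-joint arm with a two-finger parallel gripper is mounted at the origin on the work surface. World frame = base frame: x ahead of the robot, y to its left, z up, the work surface at z = 0. Lengths are in m, angles in rad, forces in N, time in s.
With the tool pointing down it reaches from about 0.375 to 0.975 m from the base axis. Payload 3.8 kg.
Tool frame: the origin (TCP) lies between the finger pads; the fingertips stand 8 mm ahead of it and the grasp point (between the pads) lies 11 mm behind it (tcp_to_tips is the distance from the TCP to the fingertips, in m); z points along the fingers, y is the line along which they close (so a half turn about z gives the same grasp; the last joint's range is limited). The gripper opens to 85 mm and grips with 20 to 120 N. Pads are 22 mm wide; open, the fingers measure 114 mm over their backs; the gripper's body (76 mm by 85 mm) begins 54 mm behind the grasp point. The pads swing forward as they close: fully open they stand 13 mm farther back than shut.
Start: joints at [-0.037, 0.264, 1.604, -0, 1.274, -0.037], TCP at [0.675, -0, 0.239] pointing down, gripper open.
Joint ranges: [-2.63, 2.63], [-0.94, 2.18], [0.31, 2.57], [-1.31, 4.45], [0, 2.66], [-2.55, 2.55]. Speed limits (rad/s): [2.57, 2.57, 3.14, 3.14, 3.14, 3.14].

INTERFACE

Orientations are given as a rotation vector (axis times angle).
In Python, from workcell import * gives the robot as it stands.
- The arm moves only by the tool move_arm, never from a script. Its argument "series" is one flat list of numbers, 7 for each row, row after row: the finger opening in cm, from 0 to 8.54, then the shift along the tool's x, y, z in cm, then the turn, a rotation vector about the tool's x, y, z in degrees. A call has 1 to 5 rows; each row shifts and turns the commanded pose from where the row before left it, along the tool's axes as they then stand; what a row does not reach is not made up. A row lasts 1/8 s, in which the tool goes at most 62.5 mm and 10.7 degrees, less where a joint would pass 70% of its speed; a pose out of reach is approached as far as the arm can. A call is refused whole if a number of a shift passes 6.25 or a number of a turn 10.7, either way. A call with a gripper value outside its range is refused whole. The fingers move at their own pace and stop on an object; "grip_force" is the grip in N (left out, the last holds). Time passes only in rows, so rows that do not move let the fingers close. It gives the time, the measured TCP pose, the force, the opening and the grip force at its end, in the units of the state.
- read_state(): the state, without advancing time (a new reading comes with each control period).
- read_camera(name): name is "scene" or "side" or "wrist"; returns the picture (384x512x3 uint8, red, green, blue); there is no depth.
- calibration(name): a dict with "camera_matrix" (3x3 intrinsics, pixels), "rvec" (rotation vector, rad) and "tvec" (3), from world to camera coordinates, as OpenCV has them. Camera axes: x right, y down, z forward; pixel columns grow to the right and rows downward; lengths in m; the calibration is good to about 2 mm. The wrist camera is an equidistant fisheye: a pixel r from the principal point sees the ray r / f radians off the axis. A picture is of the moment at which its call begins: read the wrist's pose just before it. calibration takes no time and is no camera call; for the wrist camera it gives the pose at the moment of the call.
- finish_job(): hands the job in; it is judged then, once.
The state is a dict: "time": time; "q": joint angles; "joint_vel": joint speeds; "joint_torque": joint torques, N m; "tool_pos": TCP position; "tcp_rot": TCP orientation; "wrist_force": force on the tool from outside, world axes, zero at the start; "torque": the same for the moment, N m; "width": opening from 0.0 (shut) to 1.0 (fully open); "grip_force": force on a finger pad.
Only numpy, scipy, OpenCV 4.12 (cv2) and the standard library are available. Lean on these libraries where they do the work, as an engineer would, in place of code of your own. Each camera call takes 0.05 s, during which the arm holds its last target. There are 200 camera calls.

TASK

Set the tacking jig up for welding: swing the red keeper bar well up out of the way, lay every flanged steel tube level in a V-saddle lane of its own with its end flanges outside the two rows of notches, and swing the keeper right down over them again. Seat both copper foot plates flat and square in the pockets of the aluminium nest, stub up. Leave the other tools on the bench where they are, and let go of everything.

Things in the scene. Friction and masses are not known exactly. Their poses are not given: they have to be found in the camera images.
- jig: fixed saddle jig, dark steel base x -97 to 137, y +-145, 12 mm thick. Origin on the bench under mid-saddles; x along the lanes, z up. Two blue rows of four 90-degree V-notches at x = -38 and +38 (16 thick; 60 mm finger room between). Lanes (facing notch pairs) at y = -93, -31, 31, 93 mm. V mouths 36 wide, rims 43 above the bench. Home, a tube's axis is 46 mm above the bench
- lane0 (a point): where the middle of a tube's axis lies when it is home in lane 0 of the jig (jig y = -93 mm, 46 mm above the bench); axes as the jig
- lane1 (a point): where the middle of a tube's axis lies when it is home in lane 1 of the jig (jig y = -31 mm, 46 mm above the bench); axes as the jig
- lane2 (a point): where the middle of a tube's axis lies when it is home in lane 2 of the jig (jig y = 31 mm, 46 mm above the bench); axes as the jig
- lane3 (a point): where the middle of a tube's axis lies when it is home in lane 3 of the jig (jig y = 93 mm, 46 mm above the bench); axes as the jig
- keeper (a joint): red hinged keeper frame of the jig, rad: arms at jig y +-131 mm, cross bar 90 mm from the hinge. 0 = closed and level (hard stop), bar 2 mm above tubes that are home, over the +x notch row; it cannot close over a tube not home. Grows as the bar swings up and away to +x, stop 1.7. Stiff (0.4 N m friction, 0.25 kg): stays where left. Starts at 0 to 0.15
- keeper_handle (a point): middle of the keeper's yellow handle: round rod 12 mm thick, 100 long, parallel to jig y, 45 mm out from the cross bar (straight above it when closed, 114 above the bench). With the keeper at angle a it is at jig x = 125 - 90 cos a + 45 sin a, z = 69 + 90 sin a + 45 cos a mm. Pinch it from above across jig x; it turns between the fingers
- keeper_hinge (a point): point on the keeper's hinge axis, midway between the posts (jig x = 125, y = 0, 69 mm above the bench); the axis runs along jig y
- nest: fixed aluminium nest plate 100 (x) x 152 (y) mm, yaw varies, with two rectangular pockets side by side; origin under its centre on the bench, z up. Pockets are 84 mm (x) by 64 mm (y), black floors 10 mm above the bench, walls 7 mm high and 8 mm thick
- pocket0 (a point): centre of the floor of the pocket at nest y = -36 mm; axes as the nest
- pocket1 (a point): centre of the floor of the pocket at nest y = +36 mm; axes as the nest
- tube0: steel spacer tube, possibly absent: round tube 30 mm in diameter with a welded square end flange 40 x 40 x 7 mm at each end, 150 mm long in all, about 0.3 kg. Origin: middle of its axis; x along the tube (ends alike). On the bench it lies on its flanges with the axis 20 mm up
- tube1: steel spacer tube, possibly absent: round tube 30 mm in diameter with a welded square end flange 40 x 40 x 7 mm at each end, 150 mm long in all, about 0.3 kg. Origin: middle of its axis; x along the tube (ends alike). On the bench it lies on its flanges with the axis 20 mm up
- tube2: steel spacer tube, possibly absent: round tube 30 mm in diameter with a welded square end flange 40 x 40 x 7 mm at each end, 150 mm long in all, about 0.3 kg. Origin: middle of its axis; x along the tube (ends alike). On the bench it lies on its flanges with the axis 20 mm up
- tube3: steel spacer tube, possibly absent: round tube 30 mm in diameter with a welded square end flange 40 x 40 x 7 mm at each end, 150 mm long in all, about 0.3 kg. Origin: middle of its axis; x along the tube (ends alike). On the bench it lies on its flanges with the axis 20 mm up
- foot0: copper-coloured foot plate, 80 (x) x 60 (y) x 8 mm, about 0.4 kg, with a square stub 24 x 24 mm standing 40 mm up from the middle of it (top 48 mm above the underside); origin: centre of the underside, z up the stub. Fits a pocket either way round
- foot1: copper-coloured foot plate, 80 (x) x 60 (y) x 8 mm, about 0.4 kg, with a square stub 24 x 24 mm standing 40 mm up from the middle of it (top 48 mm above the underside); origin: centre of the underside, z up the stub. Fits a pocket either way round
- screwdriver: green-handled screwdriver, to be left alone; origin under its middle
- wire_brush: green-handled brush, to be left alone; origin under its middle
- hammer: hammer lying on the bench, to be left alone; origin under its middle
- spray_can: spray can 60 mm across, 160 mm tall, standing, to be left alone; origin under its middle
- tape_measure: yellow tape measure 70 x 40 x 60 mm, to be left alone; origin under its middle
- marker: blue and white marker 120 x 15 x 15 mm, to be left alone; origin under its middle
Not all that is in view belongs to the job. What is shaped like the tube3 but brown is not meant. Leave any brown look-alike of the tube0 alone.

How it is judged:
By the outcome, as a careful person would: the job done as asked, in the order asked, and still so for the second after the job is handed in, with the robot touching nothing.
Of tube0, tube1, tube2, tube3 only 2 to 4 are there at a start; the rules pass over those that are not, and their reading is None.
At some moment in a run one of tube0, tube1, tube2, tube3, foot0, foot1 may be knocked a few centimetres aside while the robot is not near it.
It also fails if it takes over 210 s, if anything falls off the work surface, if the arm or the gripper's body presses on something with over 40 N, if the wrist force passes 120 N, or if a joint passes its speed limit or range.

## Working session

There is one attempt and no reset: what is moved stays moved. The work goes in short steps, Python scripts to look and compute and a tool call to move; the robot and the scene stay as the last step left them, time stands still between calls to the robot, and variables do not carry over. Pictures are saved under pics/ and viewed, at most 14 in all, crops included, and the job is handed in when it is done.

Besides the shell and the picture viewer there is one more tool, called after "Request:" by a JSON object that holds its "op" and its "data", one argument or row to a line. move_arm: Moves the arm, as the interface text tells. Its arguments: {"type":"object","properties":{"series":{"type":"array"},"grip_force":{"type":"number"}},"required":["series"]}

```bash
ls; mkdir -p pics; python3 - <<'E'
from workcell import *
import cv2
s=read_state(); print(s['time'],s['tool_pos'],s['tcp_rot'],s['width'])
for n in ['scene','side','wrist']:
    im=read_camera(n); cv2.imwrite(f'pics/a_{n}.png',im[:,:,::-1])
    c=calibration(n); print(n,c['camera_matrix'],c['rvec'],c['tvec'])
a=cv2.imread('pics/a_scene.png');
cv2.imwrite('pics/a_scene_big.png',cv2.resize(a,(800,600),interpolation=cv2.INTER_CUBIC))
a=cv2.imread('pics/a_side.png');
cv2.imwrite('pics/a_side_big.png',cv2.resize(a,(800,600),interpolation=cv2.INTER_CUBIC))
E
```

```text
pics
0.0 [6.74273144e-01 3.89717682e-05 2.37931072e-01] [-2.22023543 -2.22024241  0.00244763] 0.9964760550495733
scene [[396.86357141   0.         255.84564973]
 [  0.         396.86357141 189.84175174]
 [  0.           0.           1.        ]] [ 0.8631764   2.72382153 -0.77526224] [ 0.43880489 -0.17666959  1.58066752]
side [[445.57965019   0.         254.84320878]
 [  0.         445.57965019 190.75252952]
 [  0.           0.           1.        ]] [ 2.36791074 -0.18375198  0.07411972] [-0.52716689  0.09695632  1.27052671]
wrist [[297.31863964   0.         257.61644105]
 [  0.         297.31863964 192.65506015]
 [  0.           0.           1.        ]] [-2.84895357e+00  5.89365073e-04  2.82150766e-03] [-0.67439359 -0.03734979  0.37868651]
```

View pics/a_scene_big.png

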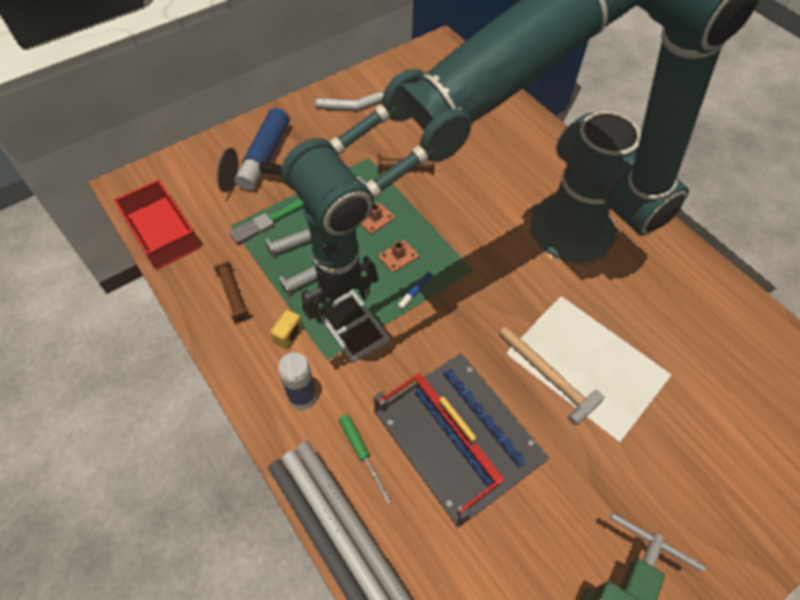

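View pics/a_side_big.png

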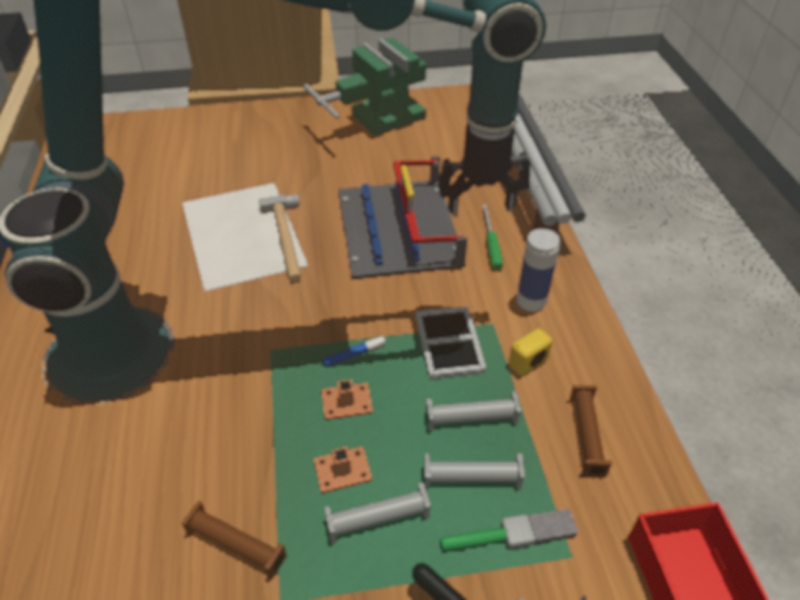

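The side view shows three grey flanged tubes on the green mat, at big px (473,411), (473,471) and (378,510). It also shows two copper feet at (347,400) and (342,467), the nest at (450,342) and the jig at (405,225). Two brown look-alikes, at (235,540) and (590,430), are excluded by colour. Next I'll measure positions.

```bash
cat > h.py <<'E'
from workcell import *
import cv2, numpy as np
from scipy.spatial.transform import Rotation as R
def cast(c,uv,z,fish=False):
    K=c['camera_matrix'];Rm=R.from_rotvec(np.ravel(c['rvec'])).as_matrix();t=np.ravel(c['tvec'])
    x=(np.atleast_2d(uv).astype(float)-[K[0,2],K[1,2]])/[K[0,0],K[1,1]]
    if fish:
        r=np.linalg.norm(x,axis=1,keepdims=True); d=np.hstack([x/np.maximum(r,1e-9)*np.sin(r),np.cos(r)])
    else: d=np.hstack([x,np.ones((len(x),1))])
    d=d@Rm; o=-Rm.T@t
    return o[:2]+d[:,:2]*((z-o[2])/d[:,2:])
def go(x,y,z,yaw=None,s=None):
    """tool-frame shift (cm) and z turn (deg) from the measured pose; yaw = world angle of the closing line, deg"""
    s=s or read_state(); T=R.from_rotvec(s['tcp_rot']); M=T.as_matrix()
    cur=np.degrees(np.arctan2(M[1,1],M[0,1]))
    d=M.T@(np.array([x,y,z])-s['tool_pos'])*100
    turn=0 if yaw is None else -((yaw-cur+90)%180-90)
    # level correction
    tilt=np.degrees(np.cross(M[:,2],[0,0,-1])@M)
    print('now',np.round(s['tool_pos'],4),'yaw %.1f'%cur,'q6 %.2f'%s['q'][5],'| shift cm',np.round(d,2),'turn %.1f'%turn,'tilt',np.round(tilt,1),'t %.1f'%s['time'])
E
python3 - <<'E'
from h import *
im=cv2.imread('pics/a_side.png');c=calibration('side')
hsv=cv2.cvtColor(im,cv2.COLOR_BGR2HSV);H,S,V=cv2.split(hsv)
def comps(m,amin,name,z):
    m=cv2.morphologyEx(m.astype(np.uint8)*255,cv2.MORPH_OPEN,np.ones((2,2),np.uint8))
    for k in cv2.findContours(m,cv2.RETR_EXTERNAL,cv2.CHAIN_APPROX_NONE)[0]:
        if cv2.contourArea(k)<amin: continue
        p=k[:,0]; w=cast(c,p,z); r=cv2.minAreaRect((w*1000).astype(np.float32))
        print(name,'px',p.mean(0).round(),'world',np.round(r[0],1),'size',np.round(r[1],1),'ang %.1f'%r[2])
mat=np.zeros_like(H); mat[200:384,170:370]=1
comps((S<60)&(V>95)&(mat>0),100,'gray z20',.020)
copper=((H<14)&(S>90)&(V>120)&(mat>0)); comps(copper,60,'copper z8',.008)
comps((H>100)&(H<130)&(S>90),40,'blue z43',.043)
comps((H>20)&(H<32)&(S>130),30,'yellow z114',.114)
comps(((H<5)|(H>175))&(S>150),60,'red z69',.069)
comps((V<70)&(mat>0),60,'dark z10',.010)
E
python3 -c "
import cv2
a=cv2.imread('pics/a_side.png')[90:350,165:375]
cv2.imwrite('pics/b.png',cv2.resize(a,None,fx=2.3,fy=2.3,interpolation=cv2.INTER_CUBIC))
a=cv2.imread('pics/a_wrist.png');cv2.imwrite('pics/bw.png',cv2.resize(a,(800,600)))"
```

```text
gray z20 px [345. 338.] world [ 671.1 -457. ] size [103.9  44.1] ang 0.7
gray z20 px [242. 327.] world [ 443.4 -391.4] size [157.9  44.1] ang 7.5
gray z20 px [304. 300.] world [ 600.7 -346.6] size [ 43.8 156.9] ang 81.1
gray z20 px [304. 262.] world [ 625.1 -236.7] size [ 48.9 156.4] ang 88.7
gray z20 px [295. 229.] world [ 616.5 -105.8] size [131.9 106.4] ang 88.5
copper z8 px [220. 300.] world [ 397.4 -313. ] size [77.7 61.2] ang 7.3
copper z8 px [222. 257.] world [ 417.  -184.8] size [76.9 59.4] ang 0.9
blue z43 px [221. 228.] world [ 423.9 -112.6] size [78.4 19.8] ang 17.3
blue z43 px [238. 142.] world [516.9 244.2] size [227.2  13.7] ang 89.4
yellow z114 px [340. 225.] world [ 715.9 -206.3] size [99.2 50.6] ang 38.4
yellow z114 px [261. 117.] world [596.  269.6] size [103.1  12.8] ang 89.0
red z69 px [446. 358.] world [ 845.6 -550.8] size [133.5 144.6] ang 89.9
red z69 px [273. 150.] world [609.1 157.3] size [ 63.3 123.7] ang 40.7
dark z10 px [279. 375.] world [ 505.  -515.2] size [29.9 74.1] ang 36.8
dark z10 px [304. 310.] world [ 595.4 -371.7] size [  8.  130.4] ang 81.1
dark z10 px [304. 271.] world [ 621.2 -261.7] size [  9.9 130.9] ang 85.4
dark z10 px [290. 227.] world [ 616.4 -112.8] size [54.5 79.4] ang 89.1
dark z10 px [197. 227.] world [362.2 -73.5] size [139.6  43.6] ang 1.6
dark z10 px [248. 227.] world [494.4 -99.4] size [156.6  47.8] ang 16.2
dark z10 px [285. 209.] world [618.  -43.7] size [57.5 81.9] ang 89.4
```

View pics/b.png

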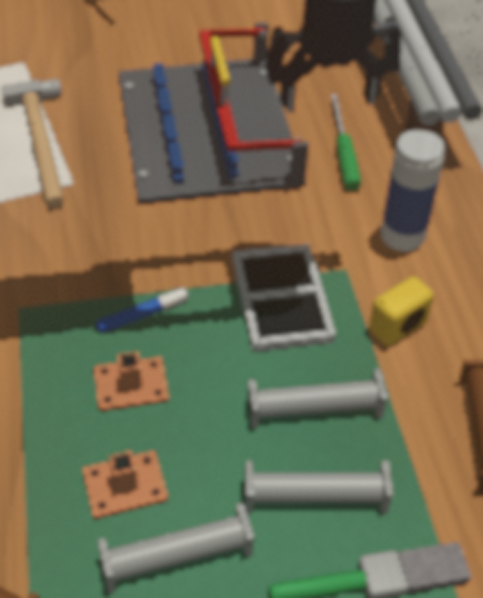

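View pics/bw.png

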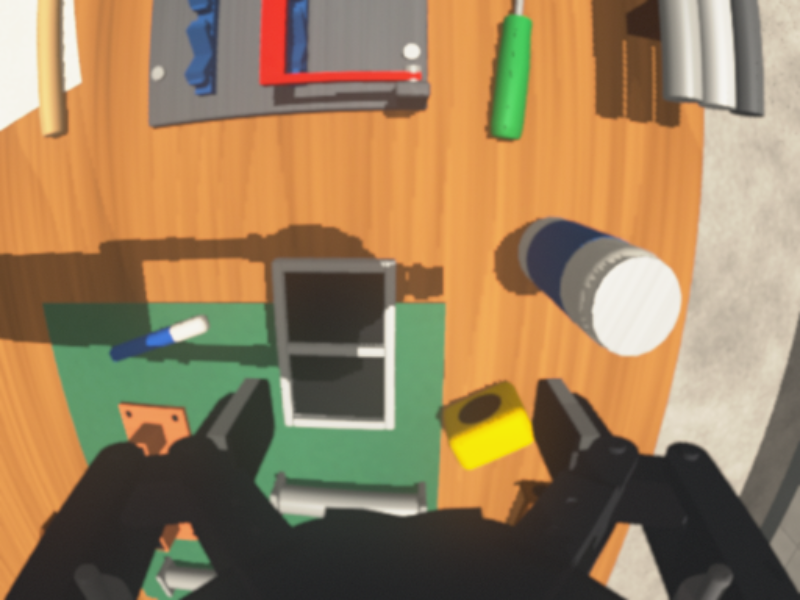

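Moving to look at the jig from above.

Request:
{"op": "move_arm", "data": {
  "series": [8.5,5,-3,-3,0,0,0,8.5,5,-3,-3,0,0,0,8.5,3,-2,0,0,0,0,8.5,0,0,0,0,0,0,8.5,0,0,0,0,0,0]
}}

```text
time: 0.78
tool_pos: [0.5977, 0.125, 0.296]
tcp_rot: [2.221, 2.222, -0.001]
wrist_force: [-0.7, -0.2, -1.0]
width: 0.993
grip_force: 0.0
```

```bash
python3 - <<'E'
from h import *
c=calibration('wrist'); s=read_state(); print(s['tool_pos'],s['time'])
im=cv2.cvtColor(read_camera('wrist'),cv2.COLOR_RGB2BGR); cv2.imwrite('pics/c.png',im)
cv2.imwrite('pics/c_big.png',cv2.resize(im,(800,600),interpolation=cv2.INTER_CUBIC))
np.savez('c.npz',**c)
E
```

```text
[0.59774092 0.12500585 0.29596417] 0.775
```

View pics/c_big.png

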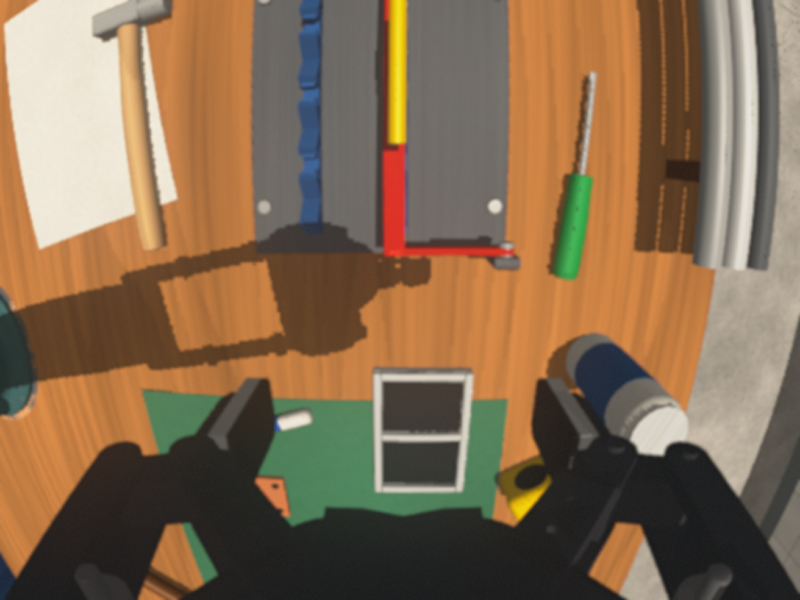

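The jig's near corners are at big px (255,250) and (508,250), and the near bolts at (264,207) and (495,207). The handle is the yellow strip near x=398. The nest's outer corners are (373,369), (472,369), (463,492) and (377,490).

```bash
python3 - <<'E'
from h import *
c=dict(np.load('c.npz')); f=lambda p,z:np.round(cast(c,np.array(p)*.64,z,True)*1000,1).tolist()
print('near corners z12',f([(255,250),(508,250)],.012)); print('left edge',f([(255,30),(255,150)],.012),'right',f([(507,30),(508,150)],.012))
print('blue near z43',f([(301,100),(320,100),(312,195)],.043))
for z in(.114,.12,.125): print('handle near end',z,f([(397,144)],z))
im=cv2.imread('pics/c.png');hsv=cv2.cvtColor(im,cv2.COLOR_BGR2HSV);H,S,V=cv2.split(hsv)
m=((S<50)&(V>130)); m[:230]=0;m[:,:232]=0;m[:,308:]=0;m[322:]=0
k=max(cv2.findContours(m.astype(np.uint8),cv2.RETR_EXTERNAL,cv2.CHAIN_APPROX_NONE)[0],key=cv2.contourArea)
print('nest',cv2.minAreaRect((cast(c,k[:,0],.017,True)*1000).astype(np.float32)))
# jig in side view : gray base
im=cv2.imread('pics/a_side.png');cs=calibration('side')
b=np.array([(120,73),(140,199),(302,187)])/2.3+[165,90]
print('side corners',np.round(cast(cs,b,.012)*1000,1).tolist())
E
```

```text
near corners z12 [[458.7, 122.2], [695.9, 121.4]]
left edge [[462.8, 331.5], [463.2, 216.0]] right [[692.2, 327.0], [692.8, 213.7]]
blue near z43 [[514.0, 255.0], [530.1, 254.1], [522.2, 174.0]]
handle near end 0.114 [[594.4, 212.2]]
handle near end 0.12 [[594.5, 211.9]]
handle near end 0.125 [[594.5, 211.7]]
nest ((617.033935546875, -76.00570678710938), (155.7654571533203, 102.26043701171875), 89.29293060302734)
side corners [[460.1, 398.0], [460.1, 115.3], [682.3, 104.5]]
```

Request:
{"op": "move_arm", "data": {
  "series": [4,5,-0.1,2,0,0,0,4,5,-0.1,2,0,0,0,4,3.7,-0.1,2,0,0,0,4,0,0,1,0,0,0,4,0,0,0,0,0,0]
}}

```text
time: 1.45
tool_pos: [0.5946, 0.2608, 0.2246]
tcp_rot: [-2.222, -2.22, 0.005]
wrist_force: [0.9, -0.5, 0.4]
width: 0.468
grip_force: 0.0
```

```bash
python3 - <<'E'
from h import *
c=calibration('wrist'); s=read_state(); go(.5945,.265,.103,0)
im=cv2.cvtColor(read_camera('wrist'),cv2.COLOR_RGB2BGR); cv2.imwrite('pics/d.png',im)
sd=cv2.cvtColor(read_camera('side'),cv2.COLOR_RGB2BGR)[60:240,180:360]; 
cv2.imwrite('pics/d_big.png',np.hstack([cv2.resize(im,(480,360)),cv2.resize(sd,(360,360),interpolation=cv2.INTER_CUBIC)[:,:320]]))
np.savez('d.npz',**c)
E
```

```text
now [0.5946 0.2608 0.2246] yaw -0.0 q6 0.38 | shift cm [ 0.44  0.03 12.15] turn -0.0 tilt [-0.2  0.1 -0. ] t 1.4
```

View pics/d_big.png

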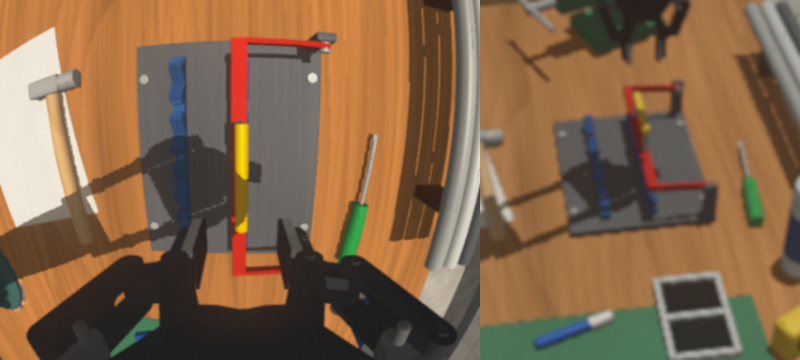

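The jig is fully in view. The corners are at about (138,47), (321,42) and (152,251), and the handle runs from (242,124) to (242,232).

```bash
python3 - <<'E'
from h import *
c=dict(np.load('d.npz')); f=lambda p,z:np.round(cast(c,np.array(p)*512/480,z,True)*1000,1).tolist()
print('corners z12 TL,TR,BL',f([(138,47),(321,42),(152,251)],.012))
print('left bolts',f([(144,79),(154,226)],.012),'right bolts',f([(313,78),(305,228)],.012))
print('blue ends z43',f([(178,57),(183,222)],.043))
print('handle z118',f([(242,124),(242,232)],.118))
im=cv2.imread('pics/d.png');H,S,V=cv2.split(cv2.cvtColor(im,cv2.COLOR_BGR2HSV))
m=((H>20)&(H<32)&(S>150)); m[:100]=0;m[:,230:240]&=True
k=max(cv2.findContours(m.astype(np.uint8),cv2.RETR_EXTERNAL,cv2.CHAIN_APPROX_NONE)[0],key=cv2.contourArea)
for z in (.114,.122): print(cv2.minAreaRect((cast(c,k[:,0],z,True)*1000).astype(np.float32)))
E
```

```text
corners z12 TL,TR,BL [[462.7, 407.0], [693.9, 409.8], [460.0, 118.8]]
left bolts [[470.8, 363.8], [469.0, 161.2]] right bolts [[683.4, 362.2], [683.6, 159.2]]
blue ends z43 [[523.1, 383.9], [520.1, 183.6]]
handle z118 [[595.2, 312.0], [595.1, 209.3]]
((594.9072265625, 260.1651611328125), (105.0195083618164, 11.944806098937988), 89.5512466430664)
((594.9276123046875, 262.58538818359375), (101.58061981201172, 11.55370807647705), 89.55130767822266)
```

Request:
{"op": "move_arm", "data": {
  "series": [4,0.2,0,4,0,0,0,4,0,0,4,0,0,0,4,0,0,3.5,0,0,0,4,0,0,0,0,0,0,0,0,0,0,0,0,0],
  "grip_force": 40
}}

```text
time: 2.17
tool_pos: [0.5964, 0.264, 0.1137]
tcp_rot: [2.222, 2.219, 0.004]
wrist_force: [-0.5, 0.4, -0.1]
width: 0.268
grip_force: 0.0
```

Request:
{"op": "move_arm", "data": {
  "series": [0,0,0,0,0,0,0,0,0,0,0,0,0,0,0,0,0,0,0,0,0,0,0,0,0,0,0,0]
}}

```text
time: 2.68
tool_pos: [0.5939, 0.2644, 0.114]
tcp_rot: [-2.221, -2.22, 0.001]
wrist_force: [-6.5, -2.0, 4.8]
width: 0.125
grip_force: 38.9
```

```bash
python3 - <<'E'
from h import *
go(.595,.263,.108,0); s=read_state(); print(s['wrist_force'],s['width'],s['grip_force'])
im=cv2.cvtColor(read_camera('wrist'),cv2.COLOR_RGB2BGR)
cv2.imwrite('pics/e.png',cv2.resize(im[120:384,120:400],(560,528)))
E
```

```text
now [0.5939 0.2644 0.114 ] yaw -0.0 q6 0.38 | shift cm [-0.14  0.11  0.6 ] turn -0.0 tilt [-0.1 -0.   0. ] t 2.7
[-6.50272418 -1.97367326  4.75641197] 0.12472768478704971 38.944677114486694
```

View pics/e.png

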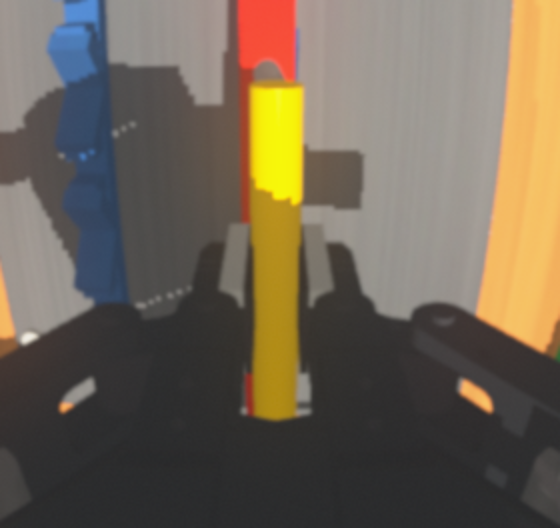

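The handle is pinched, so I'll follow the arc in small chords.

Request:
{"op": "move_arm", "data": {
  "series": [0,0,0.55,-0.85,0,0,0,0,0,0.6,-0.8,0,0,0,0,0,0.9,-0.85,0,0,0,0,0,0.97,-0.82,0,0,0,0,0,1.1,-0.63,0,0,0]
}}

```text
time: 3.35
tool_pos: [0.6308, 0.2642, 0.1531]
tcp_rot: [-2.216, -2.216, 0.014]
wrist_force: [-17.0, -1.1, 11.0]
width: 0.122
grip_force: 39.3
```

Request:
{"op": "move_arm", "data": {
  "series": [0,0,1.12,-0.54,0,0,0,0,0,1.2,-0.35,0,0,0,0,0,1.24,-0.22,0,0,0,0,0,0,0,0,0,0,0,0,0,0,0,0,0]
}}

```text
time: 3.98
tool_pos: [0.6725, 0.2643, 0.1678]
tcp_rot: [2.221, 2.22, 0.005]
wrist_force: [-5.3, -3.4, 9.2]
width: 0.123
grip_force: 40.5
```

Request:
{"op": "move_arm", "data": {
  "series": [0,0,1.25,0,0,0,0,0,0,1.25,0.1,0,0,0,0,0,1.2,0.3,0,0,0,0,0,1.2,0.35,0,0,0,0,0,0.9,0.4,0,0,0]
}}

```text
time: 4.6
tool_pos: [0.7299, 0.2642, 0.1546]
tcp_rot: [2.221, 2.221, 0.001]
wrist_force: [-3.0, -2.6, 10.1]
width: 0.117
grip_force: 41.3
```

Request:
{"op": "move_arm", "data": {
  "series": [0,0,0,0,0,0,0,0,0,0,0,0,0,0]
}}

```text
time: 4.85
tool_pos: [0.7311, 0.2642, 0.1541]
tcp_rot: [2.22, 2.22, 0.005]
wrist_force: [-1.3, -1.1, 5.8]
width: 0.12
grip_force: 40.7
```

```bash
python3 - <<'E'
from h import *
go(.725,.263,.2,0); s=read_state(); print(s['wrist_force'],s['width'],s['grip_force'])
im=cv2.cvtColor(read_camera('wrist'),cv2.COLOR_RGB2BGR)
sd=cv2.cvtColor(read_camera('side'),cv2.COLOR_RGB2BGR)[40:220,200:380]
cv2.imwrite('pics/f.png',np.hstack([cv2.resize(im,(480,360)),cv2.resize(sd,(360,360),interpolation=cv2.INTER_CUBIC)[:,:320]]))
E
```

```text
now [0.7311 0.2642 0.1541] yaw -0.0 q6 0.32 | shift cm [-0.12 -0.59 -4.6 ] turn -0.0 tilt [ 0.2 -0.   0. ] t 4.8
[-1.27262945 -1.11815614  5.79485088] 0.11954627049467935 40.74087202548981
```

View pics/f.png

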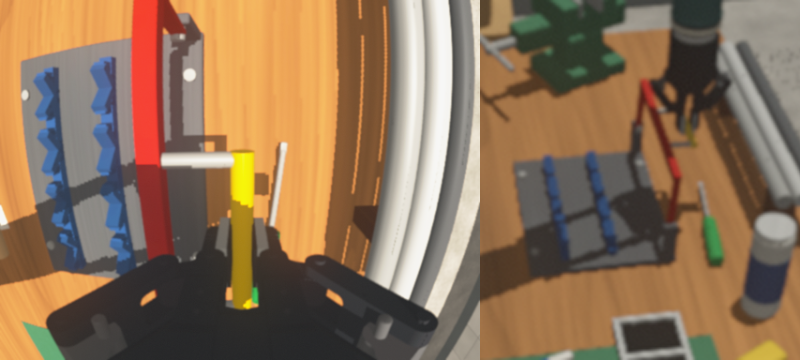

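The keeper is up at about 1.55 rad. Releasing, lifting, and going to look at the tubes.

Request:
{"op": "move_arm", "data": {
  "series": [3,0,0,0,0,0,0,3,0,0,0,0,0,0,3,0,0,-2,0,0,0,3,0,0,-6,0,0,0,3,0,0,-6,0,0,0]
}}

```text
time: 5.58
tool_pos: [0.7293, 0.2643, 0.2925]
tcp_rot: [-2.221, -2.221, 0.001]
wrist_force: [0.5, -0.0, 0.4]
width: 0.353
grip_force: 0.0
```

Request:
{"op": "move_arm", "data": {
  "series": [5,-3,-3,-2,0,0,0,5,-6,-3,0,0,0,0,5,-6,-3,0,0,0,0,5,-6,-3,0,0,0,0,5,-6,-2,0,0,0,0]
}}

```text
time: 6.2
tool_pos: [0.595, 0.006, 0.3125]
tcp_rot: [2.219, 2.221, 0.003]
wrist_force: [0.8, -1.1, -0.2]
width: 0.585
grip_force: 0.0
```

Request:
{"op": "move_arm", "data": {
  "series": [5,-6,-2,0,0,0,0,5,-6,-2,0,0,0,0,5,-6,-1,0,0,0,0,5,-6,0,0,0,0,0,5,-6,0,0,0,0,0]
}}

```text
time: 6.82
tool_pos: [0.5464, -0.2932, 0.3127]
tcp_rot: [2.22, 2.22, 0.002]
wrist_force: [0.6, 0.3, -0.2]
width: 0.585
grip_force: 0.0
```

Request:
{"op": "move_arm", "data": {
  "series": [5,-6,0,0,0,0,0,5,-6,0,0,0,0,0,5,-2,0,0,0,0,0,5,0,0,0,0,0,0,5,0,0,0,0,0,0]
}}

```text
time: 7.45
tool_pos: [0.5469, -0.4297, 0.3112]
tcp_rot: [-2.22, -2.223, -0.001]
wrist_force: [-1.1, 0.2, -0.2]
width: 0.589
grip_force: 0.0
```

```bash
cat > tubes.py <<'E'
from h import *
c=calibration('wrist'); go(.54,-.45,.3,0)
im=cv2.cvtColor(read_camera('wrist'),cv2.COLOR_RGB2BGR); cv2.imwrite('pics/g.png',im)
cv2.imwrite('pics/g_big.png',cv2.resize(im,(700,525),interpolation=cv2.INTER_CUBIC)); np.savez('g.npz',**c)
H,S,V=cv2.split(cv2.cvtColor(im,cv2.COLOR_BGR2HSV))
for nm,m,z in (('gray',(S<60)&(V>95),.02),('copper',(H<14)&(S>90)&(V>120),.008)):
    m=cv2.morphologyEx(m.astype(np.uint8),cv2.MORPH_OPEN,np.ones((2,2),np.uint8))
    for k in cv2.findContours(m,cv2.RETR_EXTERNAL,cv2.CHAIN_APPROX_NONE)[0]:
        if cv2.contourArea(k)<250: continue
        r=cv2.minAreaRect((cast(c,k[:,0],z,True)*1000).astype(np.float32))
        if max(r[1])>220: continue
        a=r[2] if r[1][0]>r[1][1] else r[2]-90
        print(nm,'px',k[:,0].mean(0).round(),'at',np.round(r[0],1),'size',np.round(r[1],1),'long axis %.1f'%a)
E
python3 tubes.py
```

```text
now [ 0.5469 -0.4297  0.3112] yaw 0.1 q6 -0.70 | shift cm [-2.03 -0.69  1.11] turn 0.1 tilt [ 0. -0.  0.] t 7.5
gray px [290. 265.] at [ 602.1 -610.6] size [77.7 63.3] long axis 39.3
gray px [324. 256.] at [ 659. -594.] size [22.3 82.6] long axis -70.7
gray px [193. 256.] at [ 438.9 -594. ] size [82.4 22.3] long axis 70.9
gray px [339. 172.] at [ 671.6 -453.3] size [104.5  44.5] long axis 0.2
gray px [186. 137.] at [ 438.7 -400.8] size [160.6  42.8] long axis 6.9
gray px [292. 105.] at [ 599.8 -354.2] size [ 43.9 159.7] long axis -8.7
gray px [310.  32.] at [ 624.6 -243.6] size [ 50.  158.5] long axis -3.1
copper px [ 64. 148.] at [ 211.1 -411.2] size [ 45.3 162.3] long axis -35.4
copper px [152.  77.] at [ 386.4 -309. ] size [35.6 51.5] long axis -5.8
copper px [425.  82.] at [ 821.2 -305.3] size [164.   44.3] long axis 79.9
```

View pics/g_big.png

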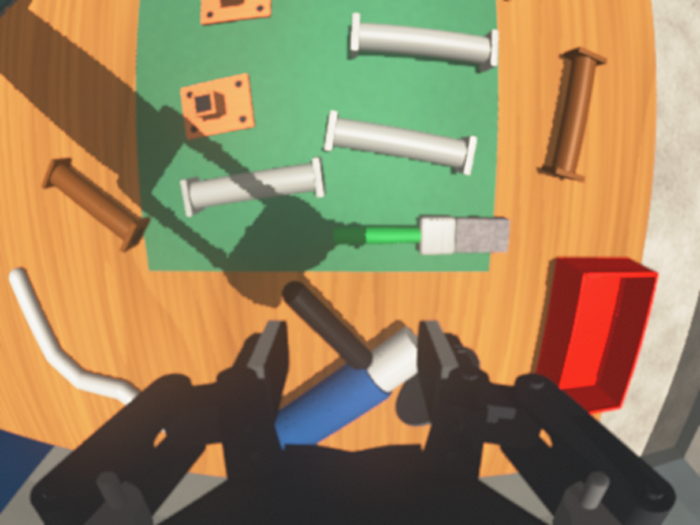

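The picture shows three grey tubes, at (425,40), (400,142) and (252,187). The brown ones are outside the mat. I'll go to the first tube A at (625,-242).

Request:
{"op": "move_arm", "data": {
  "series": [6,4.7,2,0,0,0,0,6,4.7,2,0,0,0,0,6,4.7,2,0,0,0,0,6,4.7,1.8,0,0,0,0,6,0,0,2,0,0,10.2]
}}

```text
time: 8.12
tool_pos: [0.6269, -0.2378, 0.2936]
tcp_rot: [2.405, 2.016, 0.006]
wrist_force: [0.1, -0.9, 0.0]
width: 0.705
grip_force: 0.0
```

Request:
{"op": "move_arm", "data": {
  "series": [6,0,0,2,0,0,10.2,6,0,0,2,0,0,10.2,6,0,0,2,0,0,10.2,6,0,0,2,0,0,10.2,6,0,0,2,0,0,10.2]
}}

```text
time: 8.75
tool_pos: [0.6245, -0.2411, 0.1907]
tcp_rot: [3.044, 0.776, 0.001]
wrist_force: [0.2, -0.1, 0.3]
width: 0.705
grip_force: 0.0
```

Request:
{"op": "move_arm", "data": {
  "series": [6,0,0,2,0,0,10.2,6,0,0,2,0,0,10.2,6,0,0,2,0,0,10.2,6,0,0,0,0,0,0,6,0,0,0,0,0,0]
}}

```text
time: 9.38
tool_pos: [0.625, -0.2424, 0.1318]
tcp_rot: [3.141, -0.043, 0.002]
wrist_force: [0.6, -0.3, 0.7]
width: 0.702
grip_force: 0.0
```

```bash
python3 -c "
from h import *
go(.625,-.242,.014,88)"
```

```text
now [ 0.625  -0.2424  0.1318] yaw -91.6 q6 1.19 | shift cm [-0.02 -0.05 11.78] turn 0.4 tilt [ 0.  -0.1  0. ] t 9.4
```

Request:
{"op": "move_arm", "data": {
  "series": [6,0,0,4,0,0,0,6,0,0,4,0,0,0,6,0,0,2.5,0,0,0,6,0,0,1.2,0,0,0,0,0,0,0,0,0,0],
  "grip_force": 60
}}

```text
time: 10.0
tool_pos: [0.6247, -0.2432, 0.0139]
tcp_rot: [-3.141, 0.048, -0.0]
wrist_force: [-0.7, 0.1, 0.4]
width: 0.506
grip_force: 0.0
```

Request:
{"op": "move_arm", "data": {
  "series": [0,0,0,0,0,0,0,0,0,0,0,0,0,0,0,0,0,0,0,0,0,0,0,0,0,0,0,0,0,0,0,0,0,0,0]
}}

```text
time: 10.62
tool_pos: [0.6259, -0.2438, 0.0155]
tcp_rot: [3.14, -0.049, 0.005]
wrist_force: [0.4, 0.3, 5.6]
width: 0.33
grip_force: 59.6
```

Request:
{"op": "move_arm", "data": {
  "series": [0,0,0,-2,0,0,0,0,0,0,-4,0,0,0,0,0,0,-6,0,0,0,0,0,0,-6,0,0,0,0,0,0,0,0,0,0]
}}

```text
time: 11.25
tool_pos: [0.6285, -0.2451, 0.2025]
tcp_rot: [3.136, -0.049, 0.02]
wrist_force: [0.8, -0.2, -2.4]
width: 0.33
grip_force: 59.5
```

```bash
python3 - <<'E'
from h import *
s=read_state(); print(s['wrist_force'],s['torque'],s['width'],s['grip_force']); go(.557,.170,.035,-90.3)
im=cv2.cvtColor(read_camera('side'),cv2.COLOR_RGB2BGR)[130:384,150:400]
cv2.imwrite('pics/i.png',cv2.resize(im,None,fx=2,fy=2))
E
```

```text
[ 0.77614416 -0.18959509 -2.43998492] [ 0.01831931 -0.04762968 -0.00580551] 0.3297336033505337 59.4979727268219
now [ 0.6285 -0.2451  0.2025] yaw -91.8 q6 1.19 | shift cm [ -8.66 -41.35  16.42] turn -1.5 tilt [ 0.3 -0.7 -0. ] t 11.2
```

View pics/i.png

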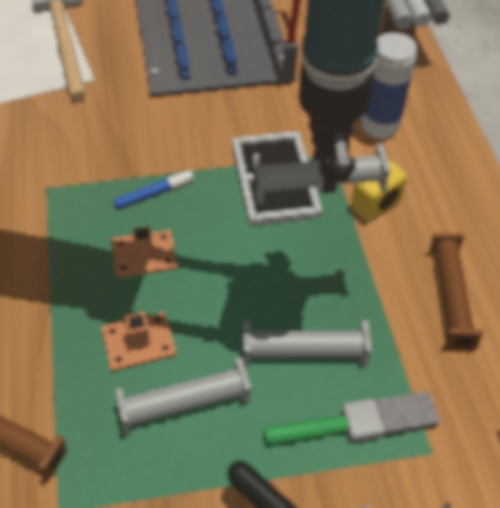

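The tube is held level. Carrying it to lane 0.

Request:
{"op": "move_arm", "data": {
  "series": [0,-3,-4,-1,0,0,-1.4,0,-3,-5,-1,0,0,0,0,-2.6,-5.5,0,0,0,0,0,0,-5.5,0,0,0,0,0,0,-5.5,0,0,0,0]
}}

```text
time: 11.92
tool_pos: [0.5387, 0.0145, 0.2112]
tcp_rot: [-3.142, 0.012, 0.007]
wrist_force: [0.1, -0.4, -3.3]
width: 0.327
grip_force: 59.6
```

Request:
{"op": "move_arm", "data": {
  "series": [0,0,-5.5,0,0,0,0,0,0,-5.4,2,0,0,0,0,0,-5,3,0,0,0,0,0,0,3,0,0,0,0,0,0,0,0,0,0]
}}

```text
time: 12.55
tool_pos: [0.5375, 0.1714, 0.1282]
tcp_rot: [3.138, -0.008, -0.018]
wrist_force: [-0.9, -1.0, -3.2]
width: 0.33
grip_force: 59.8
```

```bash
python3 - <<'E'
from h import *
go(.557,.170,.042,-90.3); np.savez('j.npz',**calibration('wrist'))
w=cv2.cvtColor(read_camera('wrist'),cv2.COLOR_RGB2BGR);cv2.imwrite('pics/jw.png',w)
im=cv2.cvtColor(read_camera('side'),cv2.COLOR_RGB2BGR)[60:240,180:360]
cv2.imwrite('pics/j.png',np.hstack([cv2.resize(w,(480,360)),cv2.resize(im,(360,360))[:,:320]]))
E
```

```text
now [0.5375 0.1714 0.1282] yaw -90.3 q6 1.84 | shift cm [2.05 0.1  8.6 ] turn -0.0 tilt [ 0.2  0.6 -0. ] t 12.6
```

View pics/j.png

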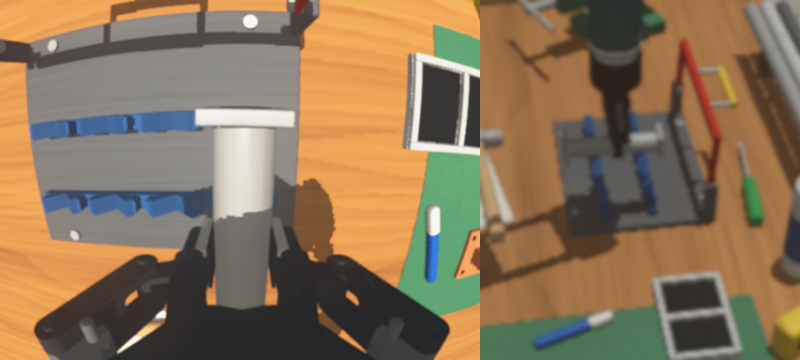

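```bash
python3 - <<'E'
from h import *
c=dict(np.load('j.npz')); f=lambda p,z:np.round(cast(c,np.array(p)*512/480,z,True)*1000,1).tolist()
print('far gaps z25',f([(74,127),(133,122)],.025)); print('bolts far',f([(53,46),(250,21)],.012),'near-left',f([(75,235)],.012))
E
python3 -c "
import cv2
a=cv2.imread('pics/jw.png')[100:270,10:330]
cv2.imwrite('pics/j2.png',cv2.resize(a,None,fx=2.5,fy=2.5,interpolation=cv2.INTER_CUBIC))"
```

```text
far gaps z25 [[593.9, 331.1], [594.0, 266.6]]
bolts far [[681.1, 363.4], [681.5, 162.3]] near-left [[469.7, 364.9]]
```

View pics/j2.png

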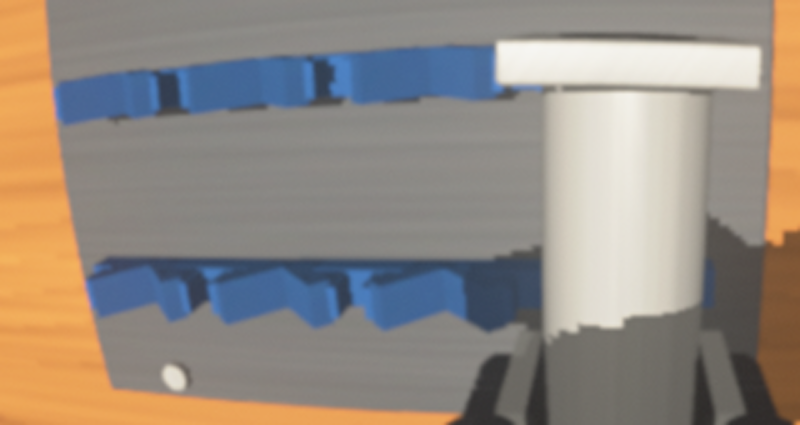

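Bolt symmetry gives the jig centre as y≈0.263 and x≈0.556, with yaw≈0. Lowering into lane 0.

Request:
{"op": "move_arm", "data": {
  "series": [0,1.9,0.1,2,0,0,0,0,0,0,2,0,0,0,0,0,0,2,0,0,0,0,0,0,1.4,0,0,0,0,0,0,0.8,0,0,0]
}}

```text
time: 13.28
tool_pos: [0.5603, 0.1706, 0.0502]
tcp_rot: [3.141, -0.011, -0.003]
wrist_force: [-0.0, -0.2, -2.7]
width: 0.33
grip_force: 59.9
```

Request:
{"op": "move_arm", "data": {
  "series": [0,0,0,0.2,0,0,0,0,0,0,0,0,0,0,0,0,0,0,0,0,0]
}}

```text
time: 13.65
tool_pos: [0.562, 0.1711, 0.0504]
tcp_rot: [-3.141, 0.011, -0.002]
wrist_force: [-0.1, 0.2, -3.0]
width: 0.328
grip_force: 59.9
```

```bash
python3 -c "
from h import *
go(.557,.170,.042,-90);print(read_state()['wrist_force'])"
```

```text
now [0.562  0.1711 0.0504] yaw -90.4 q6 1.83 | shift cm [-0.5   0.12  0.84] turn -0.4 tilt [-0.  -0.1  0. ] t 13.7
[-0.09775511  0.16006811 -3.02804795]
```

Request:
{"op": "move_arm", "data": {
  "series": [0,-0.4,0.1,0.4,0,0,0,0,0,0,0.3,0,0,0,0,0,0,0.1,0,0,0,0,0,0,0,0,0,0,0,0,0,0,0,0,0]
}}

```text
time: 14.28
tool_pos: [0.557, 0.1701, 0.0422]
tcp_rot: [3.142, -0.01, -0.001]
wrist_force: [-4.0, 1.0, 6.5]
width: 0.33
grip_force: 60.6
```

Request:
{"op": "move_arm", "data": {
  "series": [4.5,0,0,0,0,0,0,4.5,0,0,0,0,0,0,4.5,0,0,-2,0,0,0,4.5,0,0,-5,0,0,0,4.5,0,0,-6,0,0,0]
}}

```text
time: 14.9
tool_pos: [0.5567, 0.1697, 0.173]
tcp_rot: [3.141, -0.011, -0.002]
wrist_force: [0.7, -0.3, -0.2]
width: 0.529
grip_force: 0.0
```

Request:
{"op": "move_arm", "data": {
  "series": [5,0,3,-3,0,0,0,5,0,6,-2,0,0,0,5,0,6,0,0,0,0,5,0,6,0,0,0,0,5,0,6,0,0,0,0]
}}

```text
time: 15.52
tool_pos: [0.5557, -0.1013, 0.2234]
tcp_rot: [3.141, -0.011, 0.005]
wrist_force: [1.5, 0.9, 0.0]
width: 0.584
grip_force: 0.0
```

```bash
python3 - <<'E'
from h import *
go(.6,-.352,.12,-98.8)
w=cv2.cvtColor(read_camera('wrist'),cv2.COLOR_RGB2BGR);cv2.imwrite('pics/kw.png',w)
im=cv2.cvtColor(read_camera('side'),cv2.COLOR_RGB2BGR); cv2.imwrite('pics/k_side.png',im)
c=calibration('side');H,S,V=cv2.split(cv2.cvtColor(im,cv2.COLOR_BGR2HSV))
m=(S<60)&(V>95); m=cv2.morphologyEx(m.astype(np.uint8),cv2.MORPH_OPEN,np.ones((2,2),np.uint8)); m[:, :170]=0;m[:,380:]=0
for k in cv2.findContours(m,cv2.RETR_EXTERNAL,cv2.CHAIN_APPROX_NONE)[0]:
    if cv2.contourArea(k)<150: continue
    z=.046 if k[:,0,1].mean()<200 else .02
    print('px',k[:,0].mean(0).round(),z,cv2.minAreaRect((cast(c,k[:,0],z)*1000).astype(np.float32)))
E
```

```text
now [ 0.5557 -0.1013  0.2234] yaw -90.4 q6 1.35 | shift cm [ 4.57 25.03 10.37] turn 8.4 tilt [ 0.  -0.2  0. ] t 15.5
px [345. 338.] 0.02 ((671.0718383789062, -457.0329284667969), (103.8924789428711, 44.13979721069336), 0.7156944870948792)
px [242. 327.] 0.02 ((443.24493408203125, -391.3856201171875), (158.31661987304688, 44.14600372314453), 7.463854789733887)
px [304. 300.] 0.02 ((600.478271484375, -346.5514221191406), (43.76996612548828, 156.52236938476562), 81.12447357177734)
px [289. 220.] 0.02 ((616.161376953125, -90.56062316894531), (162.93394470214844, 107.1754150390625), 88.84329223632812)
px [348. 159.] 0.046 ((844.9766845703125, 99.03809356689453), (121.88556671142578, 66.40242004394531), 70.67134094238281)
px [175. 157.] 0.046 ((313.6093444824219, 203.4905242919922), (200.53341674804688, 39.465843200683594), 88.66111755371094)
px [238. 146.] 0.046 ((523.9837646484375, 216.77386474609375), (271.0386657714844, 129.86154174804688), 89.3717041015625)
px [179. 127.] 0.046 ((332.6365966796875, 353.8407287597656), (77.96041107177734, 70.48396301269531), 88.6611557006836)
px [350.  88.] 0.046 ((906.5311279296875, 505.9125061035156), (871.9649658203125, 349.72265625), 70.17400360107422)
px [234.  32.] 0.046 ((592.3057861328125, 993.248046875), (127.67164611816406, 386.322509765625), 28.69432830810547)
px [295.  12.] 0.046 ((911.4498291015625, 1108.335693359375), (346.599853515625, 829.9935913085938), 81.1165542602539)
```

Request:
{"op": "move_arm", "data": {
  "series": [6,1,5.5,0,0,0,0,6,1,5.5,0,0,0,0,6,1,5.5,0,0,0,0,6,1,5.5,1,0,0,0,6,0.6,3.2,3,0,0,0]
}}

```text
time: 16.25
tool_pos: [0.602, -0.3549, 0.185]
tcp_rot: [3.138, -0.013, 0.01]
wrist_force: [0.5, 0.7, -0.9]
width: 0.705
grip_force: 0.0
```

Request:
{"op": "move_arm", "data": {
  "series": [6,0,0,5,0,0,8.4,6,0,0,2,0,0,0,6,0,0,0,0,0,0]
}}

```text
time: 16.62
tool_pos: [0.5988, -0.3501, 0.1099]
tcp_rot: [-3.131, 0.236, 0.005]
wrist_force: [-0.6, 0.1, 0.4]
width: 0.703
grip_force: 0.0
```

```bash
python3 - <<'E'
from h import *
go(.6,-.354,.014,-98.8)
E
```

```text
now [ 0.5988 -0.3501  0.1099] yaw -98.6 q6 1.16 | shift cm [0.21 0.38 9.58] turn 0.2 tilt [-0.1  0.2 -0. ] t 16.6
```

Request:
{"op": "move_arm", "data": {
  "series": [6,0.2,0.3,4,0,0,0,6,0,0,3,0,0,0,6,0,0,1.5,0,0,0,6,0,0,1,0,0,0,0,0,0,0,0,0,0]
}}

```text
time: 17.25
tool_pos: [0.6017, -0.355, 0.017]
tcp_rot: [3.132, -0.24, 0.001]
wrist_force: [-0.3, 0.5, -0.1]
width: 0.504
grip_force: 0.0
```

Request:
{"op": "move_arm", "data": {
  "series": [0,0,0,0,0,0,0,0,0,0,0,0,0,0,0,0,0,0,0,0,0,0,0,0,0,0,0,0,0,0,0,0,0,0,0]
}}

```text
time: 17.88
tool_pos: [0.6023, -0.3555, 0.0181]
tcp_rot: [3.131, -0.241, 0.004]
wrist_force: [0.1, 0.4, 5.8]
width: 0.325
grip_force: 60.0
```

Request:
{"op": "move_arm", "data": {
  "series": [0,0,0,-2,0,0,0,0,0,0,-5,0,0,0,0,0,0,-6,0,0,0,0,0,0,-6,0,0,-8.2,0,0,0,0,0,0,0]
}}

```text
time: 18.5
tool_pos: [0.6048, -0.3575, 0.2157]
tcp_rot: [3.133, -0.016, 0.019]
wrist_force: [1.0, -0.3, -2.0]
width: 0.327
grip_force: 59.8
```

```bash
python3 - <<'E'
from h import *
s=read_state(); print(s['wrist_force'],s['width'],s['grip_force']); go(.557,.232,.13,-90.3)
E
```

```text
[ 1.02278219 -0.31337507 -2.00793999] 0.32658709926193535 59.82068359851837
now [ 0.6048 -0.3575  0.2157] yaw -90.6 q6 1.01 | shift cm [ -5.47 -58.97   8.03] turn -0.3 tilt [ 0.5 -0.7 -0. ] t 18.5
```

Request:
{"op": "move_arm", "data": {
  "series": [0,-1,-5.9,-1,0,0,0,0,-1,-5.9,0,0,0,0,0,-1,-5.9,0,0,0,0,0,-1,-5.9,0,0,0,0,0,-1,-5.9,0,0,0,0]
}}

```text
time: 19.12
tool_pos: [0.5525, -0.0576, 0.2149]
tcp_rot: [-3.141, 0.018, 0.004]
wrist_force: [0.6, 0.5, -3.2]
width: 0.329
grip_force: 60.0
```

Request:
{"op": "move_arm", "data": {
  "series": [0,0,-5.9,0,0,0,0,0,0,-5.9,0,0,0,0,0,0,-5.9,0,0,0,0,0,0,-5.9,2,0,0,0,0,0,-5.9,4,0,0,0]
}}

```text
time: 19.75
tool_pos: [0.5576, 0.2305, 0.1614]
tcp_rot: [-3.141, 0.017, -0.004]
wrist_force: [1.1, 0.4, -2.8]
width: 0.327
grip_force: 60.1
```

Request:
{"op": "move_arm", "data": {
  "series": [0,0,0,3,0,0,0,0,0,0,0,0,0,0,0,0,0,0,0,0,0]
}}

```text
time: 20.12
tool_pos: [0.5574, 0.2277, 0.1315]
tcp_rot: [3.141, -0.018, -0.0]
wrist_force: [1.3, -0.0, -2.4]
width: 0.328
grip_force: 60.2
```

```bash
python3 - <<'E'
from h import *
go(.557,.232,.044,-90.3)
c=calibration('wrist');w=cv2.cvtColor(read_camera('wrist'),cv2.COLOR_RGB2BGR);cv2.imwrite('pics/l.png',w)
np.savez('l.npz',**c)
im=cv2.cvtColor(read_camera('side'),cv2.COLOR_RGB2BGR)[60:240,180:360]
cv2.imwrite('pics/l_.png',np.hstack([cv2.resize(w,(480,360)),cv2.resize(im,(360,360))[:,:320]]))
E
```

```text
now [0.5574 0.2277 0.1315] yaw -90.7 q6 1.93 | shift cm [-0.04 -0.43  8.75] turn -0.4 tilt [ 0.  0. -0.] t 20.1
```

View pics/l_.png

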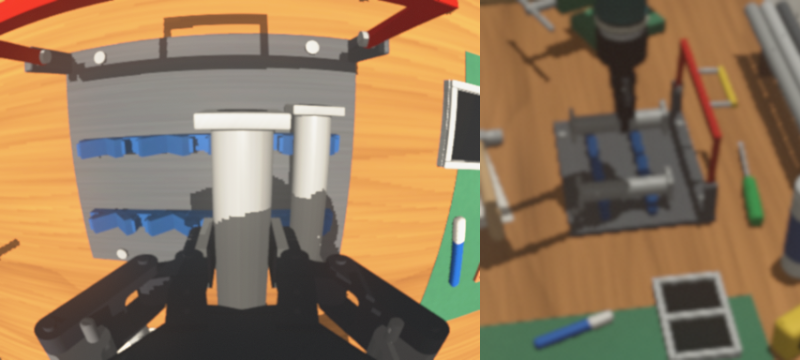

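Lane 0's tube sits straight, with its flanges outside the notches. Lowering the second into lane 1.

Request:
{"op": "move_arm", "data": {
  "series": [0,0,-0.4,3,0,0,-0.4,0,0,0,2.5,0,0,0,0,0,0,1.7,0,0,0,0,0,0,0.6,0,0,0,0,0,0,0,0,0,0]
}}

```text
time: 20.85
tool_pos: [0.5578, 0.2322, 0.0537]
tcp_rot: [-3.141, 0.006, -0.001]
wrist_force: [-1.4, -0.4, -2.4]
width: 0.327
grip_force: 60.3
```

```bash
python3 - <<'E'
from h import *
go(.557,.232,.044,-90.3); print(read_state()['wrist_force'])
c=dict(np.load('l.npz')); f=lambda p,z:np.round(cast(c,np.array(p)*512/480,z,True)*1000,1).tolist()
print('lane0 tube far end flange top mid z66',f([(319,110)],.066),'axis top z61',f([(314,130),(308,240)],.061))
E
```

```text
now [0.5578 0.2322 0.0537] yaw -90.2 q6 1.93 | shift cm [-0.08  0.02  0.97] turn 0.1 tilt [-0. -0.  0.] t 20.9
[-1.43265025 -0.42158023 -2.42265489]
lane0 tube far end flange top mid z66 [[624.1, 170.1]] axis top z61 [[608.7, 172.2], [516.3, 171.2]]
```

Request:
{"op": "move_arm", "data": {
  "series": [0,0,0,0.5,0,0,0,0,0,0,0.3,0,0,0,0,0,0,0.2,0,0,0,0,0,0,0,0,0,0,0,0,0,0,0,0,0]
}}

```text
time: 21.48
tool_pos: [0.5575, 0.2324, 0.044]
tcp_rot: [-3.141, 0.005, -0.001]
wrist_force: [-2.6, -0.9, 4.3]
width: 0.325
grip_force: 60.9
```

Request:
{"op": "move_arm", "data": {
  "series": [4.5,0,0,0,0,0,0,4.5,0,0,0,0,0,0,4.5,0,0,-2,0,0,0,4.5,0,0,-5,0,0,0,4.5,0,0,-6,0,0,0]
}}

```text
time: 22.1
tool_pos: [0.5567, 0.232, 0.1746]
tcp_rot: [3.141, -0.006, -0.003]
wrist_force: [0.7, 0.0, 1.4]
width: 0.526
grip_force: 0.0
```

Request:
{"op": "move_arm", "data": {
  "series": [5,0,3,-3,0,0,0,5,0,6,-2,0,0,0,5,-1,6,0,0,0,0,5,-1,6,0,0,0,0,5,-1,6,0,0,0,0]
}}

```text
time: 22.72
tool_pos: [0.5264, -0.0387, 0.225]
tcp_rot: [3.141, -0.005, 0.005]
wrist_force: [1.2, -0.9, 0.4]
width: 0.588
grip_force: 0.0
```

Request:
{"op": "move_arm", "data": {
  "series": [6,-1,6,0,0,0,0,6,-1.5,6,0,0,0,0,6,-1.5,6,0,0,0,0,6,-1.5,6,0,0,0,0,6,-1.5,6,0,0,0,0]
}}

```text
time: 23.35
tool_pos: [0.4549, -0.3388, 0.225]
tcp_rot: [3.14, -0.006, 0.004]
wrist_force: [1.2, 1.5, 0.0]
width: 0.702
grip_force: 0.0
```

```bash
python3 - <<'E'
from h import *
go(.44,-.400,.1,-83)
im=cv2.cvtColor(read_camera('side'),cv2.COLOR_RGB2BGR); cv2.imwrite('pics/m_side.png',im)
c=calibration('side');H,S,V=cv2.split(cv2.cvtColor(im,cv2.COLOR_BGR2HSV))
def comps(m,z,y0):
    m=cv2.morphologyEx(m.astype(np.uint8),cv2.MORPH_OPEN,np.ones((2,2),np.uint8)); m[:y0]=0;m[:, :170]=0;m[:,340:]=0
    for k in cv2.findContours(m,cv2.RETR_EXTERNAL,cv2.CHAIN_APPROX_NONE)[0]:
        if cv2.contourArea(k)<100: continue
        print('px',k[:,0].mean(0).round(),cv2.minAreaRect((cast(c,k[:,0],z)*1000).astype(np.float32)))
comps((S<60)&(V>95),.02,200); comps((H<14)&(S>90)&(V>120),.008,200)
E
```

```text
now [ 0.4549 -0.3388  0.225 ] yaw -90.2 q6 0.89 | shift cm [-1.5  6.1 12.5] turn -7.2 tilt [ 0.1 -0.1  0. ] t 23.4
px [332. 339.] ((637.7213134765625, -456.9931945800781), (45.308677673339844, 40.945743560791016), 81.12490844726562)
px [258. 323.] ((474.2743225097656, -387.5257873535156), (92.69078826904297, 45.504600524902344), 6.788492202758789)
px [289. 221.] ((616.1315307617188, -92.03585815429688), (161.05764770507812, 107.1754150390625), 88.84329223632812)
px [223. 257.] ((418.05035400390625, -183.64474487304688), (78.80648040771484, 62.00893783569336), 1.13130784034729)
```

Request:
{"op": "move_arm", "data": {
  "series": [6,-1.5,6.1,0,0,0,0,6,0,0,3,0,0,-7.2,6,0,0,4,0,0,0,6,0,0,3,0,0,0,6,0,0,0,0,0,0]
}}

```text
time: 24.02
tool_pos: [0.4387, -0.3957, 0.1211]
tcp_rot: [-3.132, -0.191, 0.005]
wrist_force: [-0.2, -1.1, 0.4]
width: 0.705
grip_force: 0.0
```

```bash
python3 - <<'E'
from h import *
go(.44,-.3995,.016,-83)
c=calibration('wrist');w=cv2.cvtColor(read_camera('wrist'),cv2.COLOR_RGB2BGR);cv2.imwrite('pics/n.png',w)
H,S,V=cv2.split(cv2.cvtColor(w,cv2.COLOR_BGR2HSV))
m=((S<60)&(V>95)).astype(np.uint8)
for k in cv2.findContours(m,cv2.RETR_EXTERNAL,cv2.CHAIN_APPROX_NONE)[0]:
    if cv2.contourArea(k)>300: print(k[:,0].mean(0),cv2.minAreaRect((cast(c,k[:,0],.02,True)*1000).astype(np.float32)))
E
```

```text
now [ 0.4387 -0.3957  0.1211] yaw -83.0 q6 0.67 | shift cm [ 0.11  0.44 10.51] turn -0.0 tilt [-0.2  0.2 -0. ] t 24.0
[505.352 359.672] ((168.17076110839844, -874.5466918945312), (232.18582153320312, 43.398651123046875), 41.51887130737305)
[483.63013699 324.01369863] ((290.958984375, -730.3352661132812), (53.87762451171875, 48.58261489868164), 51.795188903808594)
[181.01052632 255.88421053] ((372.5419616699219, -331.7510681152344), (12.248733520507812, 49.714393615722656), 73.41411590576172)
[334.125      255.14583333] ((390.6130676269531, -473.37017822265625), (50.32374572753906, 11.821407318115234), 29.71819305419922)
[260.31729055 200.7486631 ] ((435.5300598144531, -398.24151611328125), (163.29843139648438, 43.71162414550781), 6.473784446716309)
[492.34482759  58.39408867] ((603.89697265625, -614.7447509765625), (77.19415283203125, 79.46292114257812), 38.322872161865234)
[26.68072289 28.34337349] ((586.9671020507812, -140.06906127929688), (64.29999542236328, 49.5606575012207), 89.1012191772461)
```

Confirmed at (436,-398). Grasping it.

Request:
{"op": "move_arm", "data": {
  "series": [6,-0.1,0.2,4,0,0,0,6,0,0,3.5,0,0,0,6,0,0,2,0,0,0,6,0,0,0.9,0,0,0,0,0,0,0,0,0,0]
}}

```text
time: 24.7
tool_pos: [0.44, -0.3998, 0.0197]
tcp_rot: [3.135, 0.192, 0.001]
wrist_force: [0.1, -0.3, -0.3]
width: 0.503
grip_force: 0.0
```

Request:
{"op": "move_arm", "data": {
  "series": [0,0,0,0,0,0,0,0,0,0,0,0,0,0,0,0,0,0,0,0,0,0,0,0,0,0,0,0,0,0,0,0,0,0,0]
}}

```text
time: 25.32
tool_pos: [0.4404, -0.4001, 0.0207]
tcp_rot: [3.134, 0.192, 0.003]
wrist_force: [-0.4, 1.7, 5.5]
width: 0.329
grip_force: 60.2
```

Request:
{"op": "move_arm", "data": {
  "series": [0,0,0,-2,0,0,0,0,0,0,-5,0,0,0,0,0,0,-6,0,0,0,0,0,0,-6,0,0,7.2,0,0,0,0,0,0,0]
}}

```text
time: 25.95
tool_pos: [0.4426, -0.4026, 0.2174]
tcp_rot: [3.131, -0.006, 0.016]
wrist_force: [0.6, 0.0, -3.5]
width: 0.327
grip_force: 60.2
```

```bash
python3 - <<'E'
from h import *
s=read_state(); print(s['wrist_force'],s['width'],s['grip_force']); go(.560,.294,.13,-90.3)
E
```

```text
[ 0.59826869  0.04358203 -3.49480364] 0.3272469633213736 60.18515110015869
now [ 0.4426 -0.4026  0.2174] yaw -90.2 q6 0.80 | shift cm [ 11.38 -69.79   8.14] turn 0.1 tilt [ 0.6 -0.6 -0. ] t 25.9
```

Request:
{"op": "move_arm", "data": {
  "series": [0,1,-5.9,-1,0,0,0,0,1,-5.9,0,0,0,0,0,1,-5.9,0,0,0,0,0,1,-5.9,0,0,0,0,0,1,-5.9,0,0,0,0]
}}

```text
time: 26.58
tool_pos: [0.4892, -0.1025, 0.2175]
tcp_rot: [-3.141, 0.005, 0.004]
wrist_force: [0.6, 0.8, -3.4]
width: 0.328
grip_force: 60.3
```

Request:
{"op": "move_arm", "data": {
  "series": [0,1.1,-5.9,0,0,0,0,0,1.1,-5.9,0,0,0,0,0,1.1,-5.9,0,0,0,0,0,1.1,-5.9,0,0,0,0,0,1,-5.9,0,0,0,0]
}}

```text
time: 27.2
tool_pos: [0.5444, 0.1917, 0.2174]
tcp_rot: [3.14, -0.004, -0.004]
wrist_force: [0.5, -0.7, -3.2]
width: 0.325
grip_force: 60.3
```

Request:
{"op": "move_arm", "data": {
  "series": [0,1,-5.4,0,0,0,0,0,0,-5.4,3,0,0,0,0,0,0,5,0,0,0,0,0,0,0,0,0,0,0,0,0,0,0,0,0]
}}

```text
time: 27.82
tool_pos: [0.5558, 0.2976, 0.1392]
tcp_rot: [3.141, -0.006, -0.001]
wrist_force: [0.3, 0.4, -2.7]
width: 0.322
grip_force: 60.6
```

```bash
python3 - <<'E'
from h import *
go(.561,.294,.0467,-90.3)
E
```

```text
now [0.5558 0.2976 0.1392] yaw -90.2 q6 2.03 | shift cm [0.53 0.35 9.25] turn 0.1 tilt [ 0.  0. -0.] t 27.8
```

Request:
{"op": "move_arm", "data": {
  "series": [0,0.5,0.35,3,0,0,0,0,0,0,2.5,0,0,0,0,0,0,2,0,0,0,0,0,0,0.8,0,0,0,0,0,0,0,0,0,0]
}}

```text
time: 28.45
tool_pos: [0.5612, 0.2946, 0.0564]
tcp_rot: [-3.142, 0.006, -0.0]
wrist_force: [0.1, -0.1, -3.1]
width: 0.326
grip_force: 60.7
```

Request:
{"op": "move_arm", "data": {
  "series": [0,0,0,0.3,0,0,0,0,0,0,0.2,0,0,0,0,0,0,0,0,0,0,0,0,0,0,0,0,0]
}}

```text
time: 28.95
tool_pos: [0.561, 0.2948, 0.0512]
tcp_rot: [-3.141, 0.005, -0.0]
wrist_force: [-0.7, 0.5, -4.1]
width: 0.323
grip_force: 60.7
```

Request:
{"op": "move_arm", "data": {
  "series": [0,0,0,0.3,0,0,0,0,0,0,0.2,0,0,0,0,0,0,0,0,0,0,0,0,0,0,0,0,0]
}}

```text
time: 29.45
tool_pos: [0.5611, 0.2945, 0.0468]
tcp_rot: [3.141, -0.005, 0.0]
wrist_force: [-2.5, -2.3, 6.2]
width: 0.325
grip_force: 61.5
```

Request:
{"op": "move_arm", "data": {
  "series": [4.5,0,0,0,0,0,0,4.5,0,0,0,0,0,0,4.5,0,0,-3,0,0,0,4.5,0,0,-6,0,0,0,4.5,0,0,-6,0,0,0]
}}

```text
time: 30.08
tool_pos: [0.5606, 0.2947, 0.1968]
tcp_rot: [3.141, -0.005, -0.001]
wrist_force: [1.0, 0.8, -0.2]
width: 0.529
grip_force: 0.0
```

Request:
{"op": "move_arm", "data": {
  "series": [4,0,0,-4,0,0,-10,4,0,0,-3,0,0,-10,4,0,0,0,0,0,-10,4,0,0,0,0,0,-10,4,0,0,0,0,0,-10]
}}

```text
time: 30.7
tool_pos: [0.5611, 0.2949, 0.2661]
tcp_rot: [-2.846, -1.331, -0.001]
wrist_force: [0.2, -1.5, -0.4]
width: 0.465
grip_force: 0.0
```

Request:
{"op": "move_arm", "data": {
  "series": [4,0,0,0,0,0,-10,4,0,0,0,0,0,-10,4,0,0,0,0,0,-10,4,0,0,0,0,0,-10.2,4,0,0,0,0,0,0]
}}

```text
time: 31.32
tool_pos: [0.561, 0.2949, 0.2659]
tcp_rot: [-2.223, -2.219, -0.0]
wrist_force: [-0.3, 0.3, 0.4]
width: 0.47
grip_force: 0.0
```

Request:
{"op": "move_arm", "data": {
  "series": [4,-6,0,0,0,0,0,4,-6,0,0,0,0,0,4,-2,3,0,0,0,0,4,0,0,0,0,0,0,4,0,0,0,0,0,0]
}}

```text
time: 31.95
tool_pos: [0.5907, 0.155, 0.2659]
tcp_rot: [-2.223, -2.219, 0.0]
wrist_force: [-0.8, 0.3, -0.0]
width: 0.469
grip_force: 0.0
```

```bash
python3 - <<'E'
from h import *
go(.731,.264,.154,0)
c=calibration('wrist');w=cv2.cvtColor(read_camera('wrist'),cv2.COLOR_RGB2BGR);cv2.imwrite('pics/o.png',w);np.savez('o.npz',**c)
cs=calibration('side')
sd=cv2.cvtColor(read_camera('side'),cv2.COLOR_RGB2BGR);cv2.imwrite('pics/o_side.png',sd)
sd=sd[60:240,200:360]
cv2.imwrite('pics/o_.png',np.hstack([cv2.resize(w,(480,360)),cv2.resize(sd,(320,360))]))
H,S,V=cv2.split(cv2.cvtColor(w,cv2.COLOR_BGR2HSV))
m=((H>20)&(H<32)&(S>150)).astype(np.uint8)
for k in cv2.findContours(m,cv2.RETR_EXTERNAL,cv2.CHAIN_APPROX_NONE)[0]:
    if cv2.contourArea(k)>100: print('yellow z160',cv2.minAreaRect((cast(c,k[:,0],.160,True)*1000).astype(np.float32)))
E
```

```text
now [0.5907 0.155  0.2659] yaw -0.1 q6 0.22 | shift cm [10.93 14.01 11.18] turn -0.1 tilt [-0. -0.  0.] t 31.9
yellow z160 ((702.7070922851562, -26.713119506835938), (25.129121780395508, 34.202030181884766), 40.5514030456543)
yellow z160 ((729.6857299804688, 262.31292724609375), (13.077231407165527, 100.14713287353516), 0.20484234392642975)
```

View pics/o_.png

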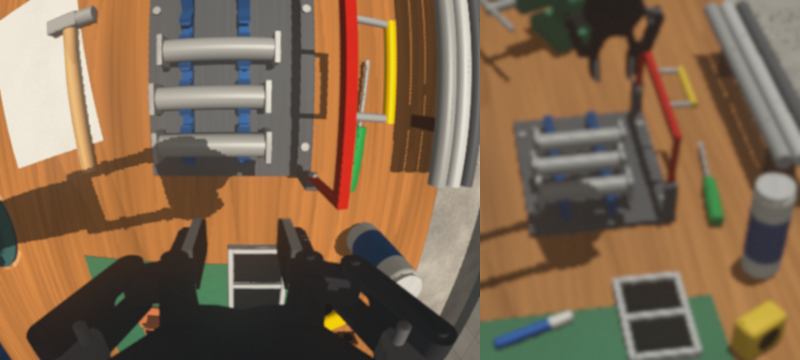

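All three tubes lie in lanes 0–2 with their flanges outside the notches, at wrist px (220,48), (210,97) and (215,147). The handle is at (729.7, 262.3). Re-gripping it.

Request:
{"op": "move_arm", "data": {
  "series": [3,0,5,0,0,0,0,3,4,5,0,0,0,0,3,6,3.9,0,0,0,0,3,0.7,0,0,0,0,0,3,0,0,3,0,0,0]
}}

```text
time: 32.67
tool_pos: [0.7249, 0.2558, 0.239]
tcp_rot: [2.217, 2.222, 0.008]
wrist_force: [-0.7, -0.6, -0.1]
width: 0.352
grip_force: 0.0
```

Request:
{"op": "move_arm", "data": {
  "series": [3,0,0,2,0,0,0,3,0,0,0,0,0,0,3,0,0,0,0,0,0]
}}

```text
time: 33.05
tool_pos: [0.7238, 0.2529, 0.2171]
tcp_rot: [2.221, 2.221, 0.001]
wrist_force: [-0.1, 0.3, 0.6]
width: 0.353
grip_force: 0.0
```

```bash
python3 -c "
from h import *
go(.7297,.2623,.154,0)"
```

```text
now [0.7238 0.2529 0.2171] yaw -0.0 q6 0.30 | shift cm [0.94 0.58 6.31] turn -0.0 tilt [ 0.1 -0.   0. ] t 33.0
```

Request:
{"op": "move_arm", "data": {
  "series": [3,0.9,0.6,0,0,0,0,3,0,0,0,0,0,0,3,0,0,3,0,0,0,3,0,0,3.3,0,0,0,3,0,0,0,0,0,0],
  "grip_force": 40
}}

```text
time: 33.67
tool_pos: [0.7274, 0.2613, 0.1491]
tcp_rot: [-2.219, -2.219, 0.01]
wrist_force: [-0.5, 0.2, 0.3]
width: 0.353
grip_force: 0.0
```

Request:
{"op": "move_arm", "data": {
  "series": [0,0,0,0,0,0,0,0,0,0,0,0,0,0,0,0,0,0,0,0,0,0,0,0,0,0,0,0]
}}

```text
time: 34.17
tool_pos: [0.7307, 0.2624, 0.1547]
tcp_rot: [2.221, 2.22, 0.004]
wrist_force: [0.3, 1.1, 1.9]
width: 0.117
grip_force: 40.1
```

Request:
{"op": "move_arm", "data": {
  "series": [0,0,-0.9,-0.4,0,0,0,0,0,-1.2,-0.35,0,0,0,0,0,-1.2,-0.3,0,0,0,0,0,-1.25,-0.1,0,0,0,0,0,-1.25,0,0,0,0]
}}

```text
time: 34.8
tool_pos: [0.6772, 0.2626, 0.1707]
tcp_rot: [2.215, 2.215, 0.02]
wrist_force: [5.1, -1.4, 14.6]
width: 0.123
grip_force: 40.2
```

Request:
{"op": "move_arm", "data": {
  "series": [0,0,-1.24,0.22,0,0,0,0,0,-1.2,0.35,0,0,0,0,0,-1.12,0.54,0,0,0,0,0,-1.1,0.63,0,0,0,0,0,0,0,0,0,0]
}}

```text
time: 35.42
tool_pos: [0.6258, 0.2627, 0.1514]
tcp_rot: [2.22, 2.221, 0.006]
wrist_force: [-4.5, -1.3, 11.5]
width: 0.116
grip_force: 43.7
```

Request:
{"op": "move_arm", "data": {
  "series": [0,0,-0.97,0.82,0,0,0,0,0,-0.9,0.85,0,0,0,0,0,-0.6,0.8,0,0,0,0,0,-0.55,0.85,0,0,0,0,0,0,0,0,0,0]
}}

```text
time: 36.05
tool_pos: [0.5939, 0.2628, 0.1153]
tcp_rot: [-2.22, -2.221, -0.0]
wrist_force: [-5.5, 0.3, 5.0]
width: 0.116
grip_force: 45.9
```

```bash
python3 - <<'E'
from h import *
go(.592,.2635,.108,0); s=read_state(); print(s['wrist_force'],s['width'],s['grip_force'])
w=cv2.cvtColor(read_camera('wrist'),cv2.COLOR_RGB2BGR);cv2.imwrite('pics/p.png',w)
E
```

```text
now [0.5939 0.2628 0.1153] yaw 0.0 q6 0.38 | shift cm [ 0.07 -0.19  0.73] turn 0.0 tilt [-0.  -0.1  0. ] t 36.0
[-5.53220793  0.34509448  4.9529389 ] 0.11607443109018013 45.87931215763092
```

Now push the last few mm down to the stop.

Request:
{"op": "move_arm", "data": {
  "series": [0,0,-0.1,0.3,0,0,0,0,0,-0.1,0.3,0,0,0,0,0,0,0,0,0,0,0,0,0,0,0,0,0]
}}

```text
time: 36.6
tool_pos: [0.5908, 0.2628, 0.1092]
tcp_rot: [-2.219, -2.219, 0.004]
wrist_force: [-8.6, 0.7, 8.4]
width: 0.12
grip_force: 46.6
```

Request:
{"op": "move_arm", "data": {
  "series": [0,0,-0.1,0.3,0,0,0,0,0,0,0,0,0,0,0,0,0,0,0,0,0]
}}

```text
time: 36.98
tool_pos: [0.5908, 0.2629, 0.1088]
tcp_rot: [-2.22, -2.22, 0.001]
wrist_force: [-11.5, -1.4, 18.3]
width: 0.118
grip_force: 47.9
```

Request:
{"op": "move_arm", "data": {
  "series": [0,0,0,0.3,0,0,0,0,0,0,0,0,0,0,0,0,0,0,0,0,0]
}}

```text
time: 37.35
tool_pos: [0.5908, 0.2629, 0.1086]
tcp_rot: [-2.22, -2.22, 0.001]
wrist_force: [-17.4, -3.9, 30.9]
width: 0.118
grip_force: 49.2
```

Request:
{"op": "move_arm", "data": {
  "series": [3,0,0,0,0,0,0,3,0,0,0,0,0,0,3,0,0,-3,0,0,0,3,0,0,-6,0,0,0,3,0,0,-6,0,0,0]
}}

```text
time: 37.98
tool_pos: [0.5916, 0.2617, 0.2518]
tcp_rot: [-2.221, -2.221, 0.004]
wrist_force: [0.3, 0.2, -0.2]
width: 0.347
grip_force: 0.0
```

```bash
python3 - <<'E'
from h import *
go(.49,-.36,.3,0)
c=calibration('wrist');w=cv2.cvtColor(read_camera('wrist'),cv2.COLOR_RGB2BGR);cv2.imwrite('pics/q.png',w)
H,S,V=cv2.split(cv2.cvtColor(w,cv2.COLOR_BGR2HSV))
m=((H>20)&(H<32)&(S>150)).astype(np.uint8)
for k in cv2.findContours(m,cv2.RETR_EXTERNAL,cv2.CHAIN_APPROX_NONE)[0]:
    if cv2.contourArea(k)>100:
        for z in (.110,.114,.118): print(z,cv2.minAreaRect((cast(c,k[:,0],z,True)*1000).astype(np.float32)))
E
```

```text
now [0.5916 0.2617 0.2518] yaw -0.0 q6 0.38 | shift cm [-62.18 -10.16  -4.73] turn -0.0 tilt [-0.1  0.1  0. ] t 38.0
0.11 ((590.5786743164062, 261.2867126464844), (10.553503036499023, 103.10357666015625), 0.17326486110687256)
0.114 ((590.6043090820312, 262.3545837402344), (10.400317192077637, 101.60704803466797), 0.17327921092510223)
0.118 ((590.6299438476562, 263.42236328125), (10.24713134765625, 100.11054229736328), 0.17329397797584534)
```

The keeper is hard on its stop: 31 N and no motion. On to the feet.

Request:
{"op": "move_arm", "data": {
  "series": [7,-6,0,-4,0,0,0,7,-6,-1,-1,0,0,0,7,-6,-1,0,0,0,0,7,-6,-1,0,0,0,0,7,-6,-2,0,0,0,0]
}}

```text
time: 38.65
tool_pos: [0.542, -0.0313, 0.2958]
tcp_rot: [2.221, 2.221, -0.001]
wrist_force: [0.5, -0.4, 0.4]
width: 0.824
grip_force: 0.0
```

Request:
{"op": "move_arm", "data": {
  "series": [7,-6,-2,0,0,0,0,7,-6,-2,0,0,0,0,7,-6,-2,0,0,0,0,7,-6,-2,0,0,0,0,7,-6,-2,0,0,0,0]
}}

```text
time: 39.28
tool_pos: [0.4424, -0.3276, 0.2959]
tcp_rot: [-2.222, -2.221, -0.0]
wrist_force: [0.9, -0.7, 0.6]
width: 0.821
grip_force: 0.0
```

Request:
{"op": "move_arm", "data": {
  "series": [7,-3,0,0,0,0,0,7,0,0,0,0,0,0,7,0,0,0,0,0,0,7,0,0,0,0,0,0,7,0,0,0,0,0,0]
}}

```text
time: 39.9
tool_pos: [0.4438, -0.3546, 0.2967]
tcp_rot: [2.22, 2.223, 0.0]
wrist_force: [0.2, -0.8, 0.1]
width: 0.82
grip_force: 0.0
```

```bash
cat > feet.py <<'E'
from h import *
go(.44,-.30,.1,0)
c=calibration('wrist');w=cv2.cvtColor(read_camera('wrist'),cv2.COLOR_RGB2BGR)
import sys; cv2.imwrite('pics/'+sys.argv[1],w); np.savez('feet.npz',**c)
H,S,V=cv2.split(cv2.cvtColor(w,cv2.COLOR_BGR2HSV))
m=((H<16)&(S>90)&(V>50)&(V<255)).astype(np.uint8)
o=-R.from_rotvec(np.ravel(c['rvec'])).as_matrix().T@np.ravel(c['tvec']); print('cam',o.round(3))
for k in cv2.findContours(m,cv2.RETR_EXTERNAL,cv2.CHAIN_APPROX_NONE)[0]:
    if 300<cv2.contourArea(k)<9000:
        r=cv2.minAreaRect((cast(c,k[:,0],.008,True)*1000).astype(np.float32))
        if max(r[1])<140: print('copper',k[:,0].min(0),k[:,0].max(0),np.round(r[0],1),np.round(r[1],1),'%.1f'%r[2])
m=((S<50)&(V>110)).astype(np.uint8)
for k in cv2.findContours(m,cv2.RETR_EXTERNAL,cv2.CHAIN_APPROX_NONE)[0]:
    r=cv2.minAreaRect((cast(c,k[:,0],.017,True)*1000).astype(np.float32))
    if 90<min(r[1])<120 and max(r[1])<170: print('nest',k[:,0].min(0),k[:,0].max(0),np.round(r[0],1),np.round(r[1],1),'%.1f'%r[2])
E
python3 feet.py r.png
```

```text
now [ 0.4438 -0.3546  0.2967] yaw 0.1 q6 -0.72 | shift cm [ 5.46 -0.37 19.67] turn 0.1 tilt [ 0. -0. -0.] t 39.9
cam [ 0.444 -0.282  0.431]
copper [195 104] [235 148] [ 383.9 -309.9] [53.4 60.1] 5.6
copper [226  20] [247  45] [ 414.5 -174.8] [29.5 37.8] 0.2
copper [424   0] [464  30] [744.2 -96.1] [110.4  45.4] 29.5
```

```bash
cat > seg.py <<'E'
from h import *
def feet(c,w,fish,amin=300):
    H,S,V=cv2.split(cv2.cvtColor(cv2.GaussianBlur(w,(3,3),0),cv2.COLOR_BGR2HSV))
    green=((H>50)&(H<100)&(S>60)).astype(np.uint8)
    m=cv2.morphologyEx(1-green,cv2.MORPH_OPEN,np.ones((3,3),np.uint8))
    out=[]
    for k in cv2.findContours(m,cv2.RETR_EXTERNAL,cv2.CHAIN_APPROX_NONE)[0]:
        if cv2.contourArea(k)<amin: continue
        r=cv2.minAreaRect((cast(c,k[:,0],.004,fish)*1000).astype(np.float32))
        M=np.zeros(H.shape,np.uint8); cv2.drawContours(M,[k],-1,1,-1)
        if max(r[1])<120 and min(r[1])>30: print('blob',k[:,0].min(0),k[:,0].max(0),np.round(r[0],1),np.round(r[1],1),'%.1f'%r[2],'medH',np.median(H[M>0]))
E
python3 - <<'E'
from seg import *
feet(dict(np.load('feet.npz')),cv2.imread('pics/r.png'),True)
c=calibration('side'); im=cv2.cvtColor(read_camera('side'),cv2.COLOR_RGB2BGR); cv2.imwrite('pics/r_side.png',im); feet(c,im,False,200)
w=cv2.imread('pics/r.png'); H,S,V=cv2.split(cv2.cvtColor(w,cv2.COLOR_BGR2HSV))
for y in range(8,62,4): print(y,' '.join(f'{H[y,x]:3d}/{V[y,x]:3d}' for x in range(200,290,6)))
E
```

```text
blob [209  14] [268  58] [ 417.  -178.4] [84.1 65.5] 0.6 medH 17.0
blob [341   0] [406  32] [ 621.  -133.5] [115.9  54.4] 9.8 medH 21.0
blob [200 285] [238 316] [ 395.5 -305.3] [87.1 77.4] 6.9 medH 12.0
8  67/169  67/170  67/172  66/171  65/174  65/174  65/172  65/175  65/174  65/175  65/177  65/178  65/176  66/180  66/181
12  66/168  67/171  66/171  66/172  65/172  65/173  64/173  65/174  64/175  64/176  65/178  65/178  65/180  66/180  66/182
16  66/169  66/171  43/169  23/189  17/220  16/223  15/241  15/246  16/249  18/250  17/250  16/250  65/180  66/181  67/181
20  66/171  66/171  16/248  11/232  17/247  18/247  15/248  16/248  18/247  18/247   9/160  17/250  65/179  66/183  65/182
24  66/169  66/172  16/248  11/115  18/247   9/191  11/110   9/128  18/247  20/247  10/236  18/250  64/181  65/186  66/183
28  65/167  65/171  17/248  17/247  18/247  10/193  12/113   9/139  18/247  20/247  20/247  17/250  64/181  65/183  66/185
32  66/170  65/173  17/248  17/247  18/247  10/197  13/114  10/135  17/247  20/247  20/247  18/250  64/184  65/184  66/186
36  66/172  65/174  16/247  17/247  18/247  15/249  15/249  14/249  17/248  20/247  20/247  18/250  63/182  64/183  66/186
40  66/172  65/174  16/248  17/247  17/247  11/123  11/122  11/123  17/249  20/247  21/247  19/249  63/182  65/182  65/185
44  65/172  64/171  16/248  17/247  18/247  10/221  11/229  11/230  20/247  21/247  19/248  19/249  63/180  65/181  65/187
48  65/169  64/172  17/248  11/123  18/247  19/247  19/247  20/247  20/247  21/247  12/123  19/249  64/181  65/182  65/186
52  66/173  65/173  17/248  11/232  19/247  19/247  20/247  21/247  22/247  22/247  21/248  21/249  63/184  64/184  65/185
56  65/171  65/174  13/241  12/232  13/218  15/189  17/169  26/155  33/148  36/150  42/158  47/161  64/183  64/186  65/187
60  65/171  65/173  64/174  64/175  63/179  63/179  62/178  62/180  62/183  62/184  62/181  63/181  64/183  65/184  66/188
```

Request:
{"op": "move_arm", "data": {
  "series": [7,3.5,-1.4,2.4,0,0,0,7,3,-1.3,2.3,0,0,0,7,0,0,0,0,0,0,7,0,0,0,0,0,0,7,0,0,0,0,0,0]
}}

```text
time: 40.62
tool_pos: [0.4175, -0.2918, 0.2511]
tcp_rot: [2.22, 2.219, 0.0]
wrist_force: [0.4, 1.6, -0.4]
width: 0.819
grip_force: 0.0
```

```bash
cat > look.py <<'E'
from seg import *
import sys
go(*map(float,sys.argv[2:5]),0)
c=calibration('wrist'); w=cv2.cvtColor(read_camera('wrist'),cv2.COLOR_RGB2BGR); cv2.imwrite('pics/'+sys.argv[1],w); np.savez(sys.argv[1]+'.npz',**c)
print('cam',(-R.from_rotvec(np.ravel(c['rvec'])).as_matrix().T@np.ravel(c['tvec'])).round(3))
feet(c,w,True,600)
# pocket floors: black rectangles
H,S,V=cv2.split(cv2.cvtColor(w,cv2.COLOR_BGR2HSV)); m=((V<75)&(S<90)).astype(np.uint8); m[290:]=0
for k in cv2.findContours(cv2.morphologyEx(m,cv2.MORPH_OPEN,np.ones((3,3),np.uint8)),cv2.RETR_EXTERNAL,cv2.CHAIN_APPROX_NONE)[0]:
    r=cv2.minAreaRect((cast(c,k[:,0],.017,True)*1000).astype(np.float32))
    if 35<min(r[1])<90 and max(r[1])<100: print('dark z17',k[:,0].min(0),k[:,0].max(0),np.round(r[0],1),np.round(r[1],1),'%.1f'%r[2])
m=((S<60)&(V>95)).astype(np.uint8); m[290:]=0
for k in cv2.findContours(m,cv2.RETR_EXTERNAL,cv2.CHAIN_APPROX_NONE)[0]:
    r=cv2.minAreaRect((cast(c,k[:,0],.012,True)*1000).astype(np.float32))
    if 90<min(r[1])<120 and max(r[1])<170: print('nest z12',k[:,0].min(0),k[:,0].max(0),np.round(r[0],1),np.round(r[1],1),'%.1f'%r[2])
E
python3 look.py s.png .417 -.18 .03
```

```text
now [ 0.4175 -0.2918  0.2511] yaw -0.0 q6 -0.66 | shift cm [11.23 -0.1  22.09] turn -0.0 tilt [ 0.1  0.1 -0. ] t 40.6
cam [ 0.418 -0.219  0.385]
blob [207 147] [275 200] [ 397.  -308.7] [85.9 66.3] 6.6 medH 12.0
blob [223  50] [290  99] [ 417.2 -178.7] [84.5 64.1] 0.1 medH 20.0
dark z17 [399  18] [428  61] [ 627.6 -115.1] [56.7 46.7] 87.9
nest z12 [368   0] [437  71] [ 616.4 -100.7] [111.  108.9] 89.2
```

Request:
{"op": "move_arm", "data": {
  "series": [6,6,0,3,0,0,0,6,5.3,0,3,0,0,0,6,0,0,5,0,0,0,6,0,0,4,0,0,0,6,0,0,0,0,0,0]
}}

```text
time: 41.3
tool_pos: [0.4142, -0.1807, 0.0991]
tcp_rot: [-2.217, -2.217, 0.003]
wrist_force: [-0.4, 0.2, -0.0]
width: 0.705
grip_force: 0.0
```

```bash
python3 -c "
from h import *
go(.417,-.1785,.026,.3)"
```

```text
now [ 0.4142 -0.1807  0.0991] yaw -0.0 q6 -0.47 | shift cm [0.2  0.32 7.31] turn -0.3 tilt [-0.3 -0.2 -0. ] t 41.3
```

Request:
{"op": "move_arm", "data": {
  "series": [6,0,0,4,0,0,0,6,0,0,3,0,0,0,6,0,0,0,0,0,0,6,0,0,0,0,0,0]
}}

```text
time: 41.8
tool_pos: [0.4184, -0.183, 0.0339]
tcp_rot: [2.22, 2.219, 0.002]
wrist_force: [0.1, -0.0, 0.4]
width: 0.701
grip_force: 0.0
```

```bash
python3 -c "
from h import *
go(.417,-.1785,.026,.3)"
```

```text
now [ 0.4184 -0.183   0.0339] yaw -0.0 q6 -0.47 | shift cm [ 0.45 -0.14  0.78] turn -0.3 tilt [ 0.2  0.1 -0. ] t 41.8
```

Request:
{"op": "move_arm", "data": {
  "series": [6,0.45,-0.1,0.7,0,0,0,6,0,0,0,0,0,0,0,0,0,0,0,0,0,0,0,0,0,0,0,0,0,0,0,0,0,0,0],
  "grip_force": 60
}}

```text
time: 42.42
tool_pos: [0.416, -0.1774, 0.0252]
tcp_rot: [2.221, 2.221, 0.001]
wrist_force: [-0.0, 0.9, 3.0]
width: 0.27
grip_force: 59.9
```

Request:
{"op": "move_arm", "data": {
  "series": [0,0,0,0,0,0,0,0,0,0,0,0,0,0,0,0,0,0,0,0,0,0,0,0,0,0,0,0]
}}

```text
time: 42.92
tool_pos: [0.416, -0.1775, 0.0252]
tcp_rot: [2.221, 2.221, 0.001]
wrist_force: [0.9, 0.7, 5.8]
width: 0.272
grip_force: 60.1
```

Request:
{"op": "move_arm", "data": {
  "series": [0,0,0,-2,0,0,0,0,0,0,-3,0,0,0,0,0,0,-3,0,0,0,0,0,0,0,0,0,0,0,0,0,0,0,0,0]
}}

```text
time: 43.55
tool_pos: [0.4141, -0.1766, 0.1029]
tcp_rot: [-2.22, -2.22, 0.001]
wrist_force: [-0.7, -0.3, -3.2]
width: 0.268
grip_force: 59.8
```

```bash
python3 - <<'E'
from h import *
go(.48,-.17,.2,0); s=read_state(); print(s['wrist_force'],s['width'],s['torque'])
E
```

```text
now [ 0.4141 -0.1766  0.1029] yaw -0.0 q6 -0.46 | shift cm [ 0.68  6.57 -9.72] turn -0.0 tilt [-0.1 -0.1 -0. ] t 43.5
[-0.74928001 -0.28859832 -3.24225766] 0.26798308095267875 [-0.00926228  0.04205007  0.01857033]
```

Request:
{"op": "move_arm", "data": {
  "series": [0,0,4,-5,0,0,0,0,0,5,-5,0,0,0,0,0,5.5,-4.7,0,0,0,0,-1.3,5.8,0,0,0,0,0,0,0,0,0,0,0]
}}

```text
time: 44.18
tool_pos: [0.6065, -0.1905, 0.2337]
tcp_rot: [-2.218, -2.22, 0.003]
wrist_force: [-1.1, 0.2, -3.8]
width: 0.273
grip_force: 60.7
```

Request:
{"op": "move_arm", "data": {
  "series": [0,0,0,0,0,0,0,0,0,0,0,0,0,0]
}}

```text
time: 44.42
tool_pos: [0.6024, -0.1899, 0.2366]
tcp_rot: [-2.22, -2.219, 0.002]
wrist_force: [-0.6, 1.3, -2.9]
width: 0.276
grip_force: 60.7
```

```bash
python3 look.py t.png .617 -.04 .1; python3 - <<'E'
from h import *
c=dict(np.load('t.png.npz')); w=cv2.imread('pics/t.png'); H,S,V=cv2.split(cv2.cvtColor(w,cv2.COLOR_BGR2HSV))
for y in range(10,230,10): print(y,' '.join(f'{S[y,x]:3d}/{V[y,x]:3d}' for x in range(200,320,7)))
E
```

```text
now [ 0.6024 -0.1899  0.2366] yaw -0.0 q6 -0.34 | shift cm [14.97  1.5  13.67] turn -0.0 tilt [-0.2 -0.1 -0. ] t 44.4
cam [ 0.603 -0.117  0.371]
dark z17 [239 265] [276 289] [ 601.8 -346.9] [53.  40.8] 0.1
nest z12 [227  13] [313 138] [617.4 -78. ] [154.5 102.9] 89.4
10 159/236 156/241 154/242 156/241 154/243 156/240 157/233 155/239 155/239 154/242 153/241 155/239 156/234 158/234 153/241 156/238 155/242 158/239
20 160/235 153/241 154/242 152/241 115/239  10/244  35/145  34/149  33/145  31/156  30/163  28/189  28/206  17/231  17/230  13/238   3/246 156/239
30 157/234 153/241 152/242 151/241  94/235   7/246  40/126  34/127  36/128  34/128  34/129  36/129  35/131  35/130  36/129  28/183   4/247 153/242
40 155/233 151/241 150/241 151/240  77/226  13/240  36/128  35/130  31/130  35/131  33/132  33/132  31/132  33/132  33/132  29/159   3/247 154/242
50  88/196  88/196  88/199  88/200  31/223  27/217  30/128  31/131  31/132  31/133  29/134  27/133  29/134  29/134  31/133  28/172   6/248  95/204
60  91/194  89/197  90/198  91/200  29/220  26/205  26/128  27/131  27/132  25/133  27/134  26/13
[... 1714 characters left out ...]
/ 93  65/ 94  66/ 93  65/ 94  65/ 94  68/ 94  70/ 95  89/187  86/184  85/184  84/185  84/183  84/183  86/183
190 140/126 142/126 142/126 145/127 141/128 141/130 145/132 147/142 155/176 156/178 156/182 157/184 158/187 157/187 157/190 158/190 158/189 160/190
200 146/138 141/132 148/140 146/141 150/141 148/143 149/144 149/145 161/198 140/247 140/247 140/247 140/247 137/247 139/247 137/247 150/247 136/247
210  39/ 46  56/ 50 147/137 148/141 151/142 153/142 154/144 150/146 154/147 152/149 150/247 141/247 140/247 139/247 139/247  80/108  85/108 144/248
220 146/141 148/140 152/141 150/141 150/141 151/142 152/144 152/146 153/147 154/149 154/151 157/158 141/247 141/247 141/247 140/247 139/247 139/247
```

```bash
cat > edge.py <<'E'
from h import *
import sys
s=read_state(); c=calibration('wrist'); w=cv2.cvtColor(read_camera('wrist'),cv2.COLOR_RGB2BGR); cv2.imwrite('pics/'+sys.argv[1],w)
off=float(sys.argv[2]); tp=s['tool_pos']; print('tcp',tp.round(4))
H,S,V=cv2.split(cv2.cvtColor(w,cv2.COLOR_BGR2HSV)); cop=((H<24)&(S>100))
pts=[]
for x in range(185,325,4):
    r=np.where(cop[150:240,x])[0]
    if len(r): 
        pts.append((x,150+r[0]-.5))
p=np.array(pts); P=cast(c,p,tp[2]-off,True); 
med=np.median(P[:,1]); ok=abs(P[:,1]-med)<.004; f=np.polyfit(P[ok,0],P[ok,1],1)
print('foot front bottom edge: y-tcp at tcp x %.1f mm (expect 30), yaw %.2f deg'%((np.polyval(f,tp[0])-tp[1])*1000,np.degrees(np.arctan(f[0]))),ok.sum(),len(ok),'res %.1f'%(np.std(P[ok,1]-np.polyval(f,P[ok,0]))*1000))
# nest outline, mid height 8.5 mm
m=((S<62)&(V>95)).astype(np.uint8); m[145:]=0
best=None
for k in cv2.findContours(m,cv2.RETR_EXTERNAL,cv2.CHAIN_APPROX_NONE)[0]:
    r=cv2.minAreaRect((cast(c,k[:,0],.0085,True)*1000).astype(np.float32))
    if 85<min(r[1])<120 and max(r[1])<175: print('nest',np.round(r[0],1),np.round(r[1],1),'%.1f'%r[2])
E
python3 edge.py u.png .0252
```

```text
tcp [ 0.6027 -0.19    0.2374]
foot front bottom edge: y-tcp at tcp x 28.1 mm (expect 30), yaw 0.29 deg 35 35 res 0.4
nest [617.7 -77.6] [156.2 103.7] 89.6
```

Request:
{"op": "move_arm", "data": {
  "series": [0,5,0.5,0,0,0,0.5,0,5,0.5,0,0,0,0,0,5,0.4,4,0,0,0,0,0,0,5,0,0,0,0,0,0,4,0,0,0]
}}

```text
time: 45.15
tool_pos: [0.6178, -0.0406, 0.1083]
tcp_rot: [2.229, 2.213, 0.0]
wrist_force: [-0.1, 0.2, -3.7]
width: 0.27
grip_force: 60.9
```

Request:
{"op": "move_arm", "data": {
  "series": [0,0,0,3,0,0,0,0,0,0,0,0,0,0,0,0,0,0,0,0,0,0,0,0,0,0,0,0]
}}

```text
time: 45.65
tool_pos: [0.6207, -0.0419, 0.082]
tcp_rot: [2.229, 2.209, 0.004]
wrist_force: [-0.0, 0.7, -3.8]
width: 0.272
grip_force: 60.6
```

```bash
python3 -c "
from h import *
go(.6172,-.040,.0472,-.4)"
```

```text
now [ 0.6207 -0.0419  0.082 ] yaw -0.5 q6 -0.10 | shift cm [ 0.19 -0.37  3.48] turn -0.1 tilt [0.3 0.  0. ] t 45.6
```

Request:
{"op": "move_arm", "data": {
  "series": [0,0.2,-0.35,2,0,0,0,0,0,0,1,0,0,0,0,0,0,0,0,0,0,0,0,0,0,0,0,0,0,0,0,0,0,0,0]
}}

```text
time: 46.28
tool_pos: [0.616, -0.0397, 0.0497]
tcp_rot: [2.231, 2.211, 0.001]
wrist_force: [0.2, 0.9, -3.4]
width: 0.269
grip_force: 60.9
```

```bash
python3 -c "
from h import *
import time
for i in range(3):
    go(.6172,-.040,.0472,-.4); read_camera('scene')"
```

```text
now [ 0.616  -0.0397  0.0497] yaw -0.5 q6 -0.10 | shift cm [-0.03  0.12  0.25] turn -0.1 tilt [0.1 0.  0. ] t 46.3
now [ 0.616  -0.0397  0.0498] yaw -0.5 q6 -0.10 | shift cm [-0.03  0.12  0.26] turn -0.1 tilt [ 0.1  0.  -0. ] t 46.3
now [ 0.6159 -0.0396  0.0498] yaw -0.5 q6 -0.10 | shift cm [-0.03  0.13  0.26] turn -0.1 tilt [ 0.1  0.  -0. ] t 46.4
```

Request:
{"op": "move_arm", "data": {
  "series": [0,0,0.1,0.5,0,0,0,0,0,0,0.4,0,0,0,0,0,0,0,0,0,0,0,0,0,0,0,0,0]
}}

```text
time: 46.92
tool_pos: [0.6163, -0.0396, 0.0401]
tcp_rot: [-2.231, -2.212, 0.0]
wrist_force: [-0.1, 0.8, -3.0]
width: 0.271
grip_force: 60.9
```

Request:
{"op": "move_arm", "data": {
  "series": [0,0,0,0.3,0,0,0,0,0,0,0,0,0,0,0,0,0,0,0,0,0]
}}

```text
time: 47.3
tool_pos: [0.6164, -0.0396, 0.0372]
tcp_rot: [-2.231, -2.212, 0.0]
wrist_force: [0.2, -0.3, -3.2]
width: 0.273
grip_force: 60.9
```

It's in the pocket with no contact on the walls. Setting it down and releasing.

Request:
{"op": "move_arm", "data": {
  "series": [0,0,0,0.2,0,0,0,0,0,0,0,0,0,0,0,0,0,0,0,0,0]
}}

```text
time: 47.68
tool_pos: [0.6164, -0.0396, 0.0353]
tcp_rot: [2.231, 2.212, 0.0]
wrist_force: [-0.3, -0.4, -3.8]
width: 0.276
grip_force: 61.0
```

Request:
{"op": "move_arm", "data": {
  "series": [5,0,0,0,0,0,0,5,0,0,0,0,0,0,5,0,0,-3,0,0,0,5,0,0,-6,0,0,0,5,-4,0,-5,0,0,0]
}}

```text
time: 48.3
tool_pos: [0.6168, -0.0772, 0.1766]
tcp_rot: [2.227, 2.215, 0.003]
wrist_force: [1.2, -0.6, -0.1]
width: 0.587
grip_force: 0.0
```

Request:
{"op": "move_arm", "data": {
  "series": [7,-5,0,-5,0,0,0,7,-2,0,-2,0,0,0,7,0,0,0,0,0,0,7,0,0,0,0,0,0]
}}

```text
time: 48.8
tool_pos: [0.6143, -0.1415, 0.2358]
tcp_rot: [-2.228, -2.209, 0.002]
wrist_force: [0.4, -0.6, -0.7]
width: 0.818
grip_force: 0.0
```

```bash
python3 - <<'E'
from h import *
go(.397,-.42,.25,6.6)
c=calibration('wrist'); w=cv2.cvtColor(read_camera('wrist'),cv2.COLOR_RGB2BGR); cv2.imwrite('pics/v.png',w)
H,S,V=cv2.split(cv2.cvtColor(w,cv2.COLOR_BGR2HSV))
def ch(m,z,amin=400):
    for k in cv2.findContours(m.astype(np.uint8),cv2.RETR_EXTERNAL,cv2.CHAIN_APPROX_NONE)[0]:
        if cv2.contourArea(k)<amin: continue
        r=cv2.minAreaRect((cast(c,k[:,0],z,True)*1000).astype(np.float32))
        if max(r[1])<175 and min(r[1])>30: print(z,k[:,0].min(0),k[:,0].max(0),np.round(r[0],1),np.round(r[1],1),'%.1f'%r[2])
ch((S<62)&(V>95),.0085); ch((H<24)&(S>110)&((np.arange(384)<250)[:,None]),.018)
for y in range(20,200,8): print(y,' '.join(f'{S[y,x]:3d}/{V[y,x]:3d}' for x in range(215,325,6)))
E
```

```text
now [ 0.6143 -0.1415  0.2358] yaw -0.5 q6 -0.26 | shift cm [-28.03 -21.5   -1.39] turn -7.1 tilt [-0.2 -0.1  0. ] t 48.8
0.0085 [217  51] [303 177] [617.2 -78.3] [155.9 104.6] 88.9
0.018 [226  59] [294 109] [617.5 -42. ] [60.3 79.5] 89.5
20 163/234 163/231 164/230 165/220 162/232 164/229 160/236 162/233 162/233 164/227 164/227 164/222 162/233 163/229 164/233 162/236 164/235 162/239 164/235
28 162/235 164/232 163/231 163/220 163/232 162/230 160/236 161/233 162/233 162/228 164/226 164/223 163/233 163/229 161/236 161/236 163/235 161/239 163/235
36 163/235 162/232 160/232 163/219 160/232 160/230 159/237 160/233 160/234 162/228 163/227 163/224 161/234 162/230 162/236 162/236 161/234 162/239 162/235
44 162/235 160/232 162/232 162/219 159/232 160/231 158/238 159/234 158/235 161/229 161/227 163/225 159/234 160/230 161/236 161/236 162/234 161/239 162/233
52 162/235   9/245   8/245   7/245   6/246   7/246   7/246   7/246   6/246   6/246   6/246   8/246  14/245  22/243  39/241 162/235 161/234 160/239 163/233
60 161/235   3/246 126/248 122/248 124/248 124/247 123/247 120/247 119/247 118/247 120/
[... 2015 characters left out ...]
/ 95  26/ 97  26/ 98  26/ 98  26/118   9/244  96/172  95/174  95/175  93/173
172  84/ 85  21/123  17/123  18/125  18/125  23/133  20/126  22/152  24/209   6/247  12/241   9/245   4/246  13/237  12/241  96/170  95/171  95/170  94/169
180  90/ 85  89/ 86  85/ 84  80/ 83  84/ 85  81/ 85  83/ 86  78/ 88  77/ 86  76/ 87  73/ 87 101/169 102/172 101/170 100/169  98/171  97/171  96/168  93/170
188  94/ 84  90/ 85  90/ 85  87/ 85  88/ 84  86/ 86  80/ 86  90/ 93  86/ 86  78/ 88  80/ 86 103/171 101/170 102/168 100/168 100/168  98/167  96/168  94/166
196  92/ 83  91/ 84  90/ 85  93/ 85  93/ 85  95/ 94 106/168 105/168 105/170 104/169 105/170 102/167 103/166 100/166 102/168 100/166 100/169  95/167  94/166
```

Foot 0 is seated flat and centred: its plate measures (617.5,-42), 60×80, yaw −0.5°, matching the pocket. Now foot 1.

Request:
{"op": "move_arm", "data": {
  "series": [7,-5.5,-4.3,-1.4,0,0,0,7,-5.5,-4.3,0,0,0,0,7,-5.5,-4.4,0,0,0,0,7,-5.5,-4.4,0,0,0,0,7,-5.5,-4.4,0,0,0,0]
}}

```text
time: 49.48
tool_pos: [0.4186, -0.3843, 0.2481]
tcp_rot: [-2.226, -2.211, -0.001]
wrist_force: [0.3, -0.0, -0.3]
width: 0.82
grip_force: 0.0
```

Request:
{"op": "move_arm", "data": {
  "series": [7,0,0,0,0,0,0,7,0,0,0,0,0,0,7,0,0,0,0,0,0,7,0,0,0,0,0,0]
}}

```text
time: 49.98
tool_pos: [0.4211, -0.3837, 0.2502]
tcp_rot: [-2.228, -2.214, -0.0]
wrist_force: [-0.9, -0.7, -0.2]
width: 0.819
grip_force: 0.0
```

```bash
python3 look.py x.png .397 -.308 .03
```

```text
now [ 0.4211 -0.3837  0.2502] yaw -0.4 q6 -0.78 | shift cm [ 7.54 -2.45 22.03] turn -0.4 tilt [-0. -0. -0.] t 50.0
cam [ 0.422 -0.311  0.384]
```

```bash
python3 - <<'E'
from h import *
w=cv2.imread('pics/x.png'); c=dict(np.load('x.png.npz')); H,S,V=cv2.split(cv2.cvtColor(w,cv2.COLOR_BGR2HSV))
for n,m in (('cop',(H<24)&(S>100)),('cop2',((H<40)|(H>150))&(S>50))):
  for k in cv2.findContours(m.astype(np.uint8),cv2.RETR_EXTERNAL,cv2.CHAIN_APPROX_NONE)[0]:
    if cv2.contourArea(k)>250: r=cv2.minAreaRect((cast(c,k[:,0],.006,True)*1000).astype(np.float32)); print(n,k[:,0].min(0),k[:,0].max(0),np.round(r[0]),np.round(r[1]),'%.1f'%r[2])
for y in range(60,240,9): print(y,' '.join(f'{H[y,x]:3d}/{S[y,x]:3d}/{V[y,x]:3d}' for x in range(160,300,9)))
E
```

```text
cop [362 340] [412 376] [ 684. -781.] [ 66. 184.] 46.2
cop [103 336] [153 377] [ 154. -784.] [175.  75.] 55.3
cop [169 241] [335 334] [ 413. -579.] [256. 180.] 5.9
cop [208 100] [276 154] [ 402. -338.] [82. 62.] 6.8
cop [344   0] [511 339] [ 747. -472.] [403. 696.] 14.5
cop [0 0] [172 351] [  72. -512.] [810. 414.] 71.3
cop2 [361 339] [412 377] [ 685. -781.] [ 67. 190.] 46.1
cop2 [203 100] [276 171] [ 397. -352.] [95. 89.] 6.7
cop2 [343   0] [511 340] [ 748. -476.] [405. 702.] 14.7
cop2 [0 0] [348 379] [ 205. -558.] [812. 697.] 71.3
60  66/ 93/161  66/ 97/165  67/ 99/167  67/102/168  67/101/171  68/104/172  68/103/175  68/103/176  67/104/182  67/103/184  68/104/182  68/104/184  68/104/184  68/103/185  68/106/186  68/105/184
69  65/ 93/161  66/ 99/165  67/ 98/167  67/ 99/170  67/103/171  67/103/171  67/102/177  67/100/181  67/102/180  67/ 99/180  67/ 99/182  67/100/183  67/101/185  67/101/184  68/104/186  68/106/188
78  66/ 95/161  66/ 96/164  66/ 99/167  67/102/170  67/100/173  67/100/176  67/100/181  67/ 98/180  66/ 96/183  66/ 95/185  65/ 94/184  66/ 96/184  66/ 96/185  66/ 99/186 
[... 2653 characters left out ...]
/ 84  63/ 74/ 83  63/ 82/ 93  67/104/167  68/102/168  67/104/169  67/103/171  67/102/170  67/103/168  68/104/170
213  13/150/ 92  48/ 72/ 82  51/ 73/ 80  55/ 72/ 82  57/ 71/ 83  60/ 68/ 82  61/ 77/ 83  67/103/164  67/102/167  67/100/165  66/100/165  67/103/168  67/102/167  67/103/169  68/104/169  67/103/168
222  14/167/218  44/ 70/ 80  49/ 69/ 81  53/ 71/ 83  55/ 72/ 82  59/ 71/ 83  67/100/164  66/ 98/161  67/ 99/165  67/100/164  67/100/165  67/ 99/165  67/100/165  66/100/165  66/102/165  68/101/166
231  15/166/228  35/ 84/157  50/ 69/ 85  51/ 72/ 82  53/ 68/ 83  66/ 95/161  66/ 97/161  66/ 97/161  66/ 95/161  66/ 95/163  65/ 96/162  66/ 96/160  66/ 96/162  67/ 98/164  66/ 99/162  66/ 99/162
```

Foot 1 was knocked about 3 cm. It's now at (402,-338), yaw 6.8°, and fully visible with the right size. Going there.

Request:
{"op": "move_arm", "data": {
  "series": [6,4.6,-1.9,0,0,0,0,6,0,0,3,0,0,-7.2,6,0,0,5,0,0,0,6,0,0,5,0,0,0,6,0,0,0,0,0,0]
}}

```text
time: 50.65
tool_pos: [0.3988, -0.3356, 0.1164]
tcp_rot: [-2.08, -2.341, -0.0]
wrist_force: [-0.6, 0.7, 0.0]
width: 0.701
grip_force: 0.0
```

Request:
{"op": "move_arm", "data": {
  "series": [6,0,0,0,0,0,0,6,0,0,0,0,0,0]
}}

```text
time: 50.9
tool_pos: [0.4033, -0.3404, 0.1235]
tcp_rot: [2.084, 2.344, -0.0]
wrist_force: [0.5, -0.0, 0.3]
width: 0.704
grip_force: 0.0
```

```bash
python3 -c "
from h import *
go(.402,-.337,.026,6.8)
c=calibration('wrist'); w=cv2.cvtColor(read_camera('wrist'),cv2.COLOR_RGB2BGR); H,S,V=cv2.split(cv2.cvtColor(w,cv2.COLOR_BGR2HSV))
for k in cv2.findContours(((H<24)&(S>100)).astype(np.uint8),cv2.RETR_EXTERNAL,cv2.CHAIN_APPROX_NONE)[0]:
    if cv2.contourArea(k)>250: r=cv2.minAreaRect((cast(c,k[:,0],.006,True)*1000).astype(np.float32)); print(k[:,0].min(0),k[:,0].max(0),np.round(r[0]),np.round(r[1]),'%.1f'%r[2])
"
```

```text
now [ 0.4033 -0.3404  0.1235] yaw 6.7 q6 -0.87 | shift cm [ 0.39 -0.12  9.75] turn -0.1 tilt [0.2 0.2 0. ] t 50.9
[353 327] [408 377] [ 594. -557.] [ 44. 158.] 42.2
[106 324] [162 383] [ 269. -595.] [170.  45.] 61.1
[194 318] [274 332] [ 396. -499.] [88. 22.] 10.9
[  0 306] [ 28 383] [ -12. -719.] [296.  66.] 62.0
[459 192] [511 383] [ 818. -552.] [117. 527.] 37.7
[209 152] [302 218] [ 402. -338.] [81. 61.] 6.6
[0 0] [153 338] [ 188. -387.] [458. 237.] 85.9
```

Confirmed: foot 1 is at (402,-338) and lies still.

Request:
{"op": "move_arm", "data": {
  "series": [6,0.3,-0.1,4,0,0,0,6,0,0,3,0,0,0,6,0,0,2,0,0,0,6,0,0,0,0,0,0,6,0,0,0,0,0,0]
}}

```text
time: 51.58
tool_pos: [0.4012, -0.3371, 0.0322]
tcp_rot: [2.086, 2.345, -0.0]
wrist_force: [0.5, 1.1, 0.6]
width: 0.703
grip_force: 0.0
```

```bash
python3 -c "
from h import *
go(.402,-.3375,.0255,6.7)"
```

```text
now [ 0.4012 -0.3371  0.0322] yaw 6.7 q6 -0.86 | shift cm [-0.05  0.07  0.67] turn -0.0 tilt [ 0.1  0.1 -0. ] t 51.6
```

Request:
{"op": "move_arm", "data": {
  "series": [6,0,0,0.65,0,0,0,6,0,0,0,0,0,0,0,0,0,0,0,0,0,0,0,0,0,0,0,0,0,0,0,0,0,0,0]
}}

```text
time: 52.2
tool_pos: [0.4005, -0.3363, 0.0245]
tcp_rot: [2.087, 2.347, 0.0]
wrist_force: [0.4, 0.8, 2.4]
width: 0.274
grip_force: 59.7
```

Request:
{"op": "move_arm", "data": {
  "series": [0,0,0,0,0,0,0,0,0,0,0,0,0,0,0,0,0,0,0,0,0,0,0,0,0,0,0,0]
}}

```text
time: 52.7
tool_pos: [0.4005, -0.3363, 0.0245]
tcp_rot: [2.087, 2.347, 0.0]
wrist_force: [0.8, 1.3, 5.4]
width: 0.269
grip_force: 59.8
```

Request:
{"op": "move_arm", "data": {
  "series": [0,0,0,-3,0,0,0,0,0,0,-6,0,0,0,0,0,0,-6,0,0,0,0,0,0,-6,0,0,7.2,0,0,0,0,0,0,0]
}}

```text
time: 53.32
tool_pos: [0.4023, -0.3383, 0.2393]
tcp_rot: [2.224, 2.204, 0.0]
wrist_force: [-0.4, 0.1, -4.9]
width: 0.27
grip_force: 60.2
```

```bash
python3 -c "
from h import *
go(.60,-.19,.24,-.5); print(read_state()['wrist_force'],read_state()['width'])"
```

```text
now [ 0.4023 -0.3383  0.2393] yaw -0.5 q6 -0.74 | shift cm [15.01 19.63 -0.03] turn -0.0 tilt [0.4 0.4 0. ] t 53.3
[-0.41216423  0.05243025 -4.88108702] 0.270050401658444
```

Request:
{"op": "move_arm", "data": {
  "series": [0,3.7,4.9,0,0,0,0,0,3.7,4.9,0,0,0,0,0,3.7,4.9,0,0,0,0,0,3.7,4.9,0,0,0,0,0,0,0,0,0,0,0]
}}

```text
time: 53.95
tool_pos: [0.5985, -0.186, 0.2297]
tcp_rot: [-2.221, -2.214, 0.002]
wrist_force: [-1.5, -0.4, -4.2]
width: 0.271
grip_force: 61.2
```

Request:
{"op": "move_arm", "data": {
  "series": [0,0,0,0,0,0,0,0,0,0,0,0,0,0,0,0,0,0,0,0,0]
}}

```text
time: 54.32
tool_pos: [0.5963, -0.1907, 0.2337]
tcp_rot: [-2.232, -2.21, 0.001]
wrist_force: [-0.2, -0.3, -3.0]
width: 0.273
grip_force: 61.2
```

```bash
python3 edge.py y.png .0245; python3 -c "
from h import *
go(.6158,-.1116,.06,-.5)"
```

```text
tcp [ 0.5963 -0.1907  0.2337]
foot front bottom edge: y-tcp at tcp x 27.8 mm (expect 30), yaw -0.37 deg 35 35 res 0.4
nest [617.8 -77.3] [156.1 103.7] 89.1
now [ 0.5965 -0.1907  0.234 ] yaw -0.6 q6 -0.34 | shift cm [ 7.93  1.85 17.4 ] turn -0.1 tilt [-0.  0. -0.] t 54.4
```

Request:
{"op": "move_arm", "data": {
  "series": [0,4,1,3,0,0,0,0,3.95,0.9,5,0,0,0,0,0,0,5,0,0,0,0,0,0,3.5,0,0,0,0,0,0,0,0,0,0]
}}

```text
time: 55.0
tool_pos: [0.6132, -0.1112, 0.0669]
tcp_rot: [-2.227, -2.206, 0.007]
wrist_force: [0.2, -0.1, -3.4]
width: 0.271
grip_force: 61.1
```

Request:
{"op": "move_arm", "data": {
  "series": [0,0,0,0,0,0,0,0,0,0,0,0,0,0,0,0,0,0,0,0,0]
}}

```text
time: 55.38
tool_pos: [0.6182, -0.1121, 0.0727]
tcp_rot: [2.229, 2.209, 0.003]
wrist_force: [-0.8, -0.4, -3.8]
width: 0.27
grip_force: 61.1
```

```bash
python3 -c "
from h import *
go(.6158,-.1112,.048,-.5)"
```

```text
now [ 0.6182 -0.1121  0.0727] yaw -0.5 q6 -0.21 | shift cm [ 0.09 -0.25  2.47] turn -0.0 tilt [0.2 0.  0. ] t 55.4
```

Request:
{"op": "move_arm", "data": {
  "series": [0,0.1,-0.2,1.4,0,0,0,0,0,0,0.9,0,0,0,0,0,0,0,0,0,0,0,0,0,0,0,0,0,0,0,0,0,0,0,0]
}}

```text
time: 56.0
tool_pos: [0.6152, -0.1106, 0.0478]
tcp_rot: [2.231, 2.211, 0.001]
wrist_force: [0.5, 0.3, -3.8]
width: 0.268
grip_force: 61.3
```

```bash
python3 -c "
from h import *
go(.6158,-.1112,.0375,-.5)"
```

```text
now [ 0.6152 -0.1106  0.0478] yaw -0.5 q6 -0.21 | shift cm [-0.06  0.06  1.03] turn 0.0 tilt [ 0.  0. -0.] t 56.0
```

Request:
{"op": "move_arm", "data": {
  "series": [0,-0.06,0.06,0.5,0,0,0,0,0,0,0.4,0,0,0,0,0,0,0,0,0,0,0,0,0,0,0,0,0]
}}

```text
time: 56.5
tool_pos: [0.6153, -0.1111, 0.0384]
tcp_rot: [-2.231, -2.212, 0.0]
wrist_force: [-0.2, 0.5, -3.8]
width: 0.272
grip_force: 61.3
```

Request:
{"op": "move_arm", "data": {
  "series": [0,0,0,0.3,0,0,0,0,0,0,0,0,0,0,0,0,0,0,0,0,0]
}}

```text
time: 56.88
tool_pos: [0.6154, -0.1111, 0.0355]
tcp_rot: [-2.231, -2.212, 0.0]
wrist_force: [-0.5, -0.2, -4.0]
width: 0.273
grip_force: 61.3
```

Inside the pocket, 1 mm above the floor. Setting it down, releasing and backing off to check.

Request:
{"op": "move_arm", "data": {
  "series": [0,0,0,0.1,0,0,0,0,0,0,0,0,0,0,5,0,0,0,0,0,0,5,0,0,0,0,0,0,5,0,0,-3,0,0,0]
}}

```text
time: 57.5
tool_pos: [0.6132, -0.1107, 0.0625]
tcp_rot: [-2.228, -2.209, 0.004]
wrist_force: [0.2, -0.4, -0.2]
width: 0.586
grip_force: 0.0
```

Request:
{"op": "move_arm", "data": {
  "series": [5,0,0,-6,0,0,0,5,-4,0,-5,0,0,0,5,-3,0,-5,0,0,0,5,0,0,-2,0,0,0,5,0,0,0,0,0,0]
}}

```text
time: 58.12
tool_pos: [0.6158, -0.1802, 0.2454]
tcp_rot: [2.229, 2.209, 0.004]
wrist_force: [-0.8, 0.4, -1.2]
width: 0.583
grip_force: 0.0
```

```bash
python3 - <<'E'
from h import *
go(.6,-.2,.25,0)
c=calibration('wrist'); w=cv2.cvtColor(read_camera('wrist'),cv2.COLOR_RGB2BGR); cv2.imwrite('pics/z.png',w)
H,S,V=cv2.split(cv2.cvtColor(w,cv2.COLOR_BGR2HSV))
def ch(c,m,z,amin,fish,lo,hi):
    for k in cv2.findContours(m.astype(np.uint8),cv2.RETR_EXTERNAL,cv2.CHAIN_APPROX_NONE)[0]:
        if cv2.contourArea(k)<amin: continue
        r=cv2.minAreaRect((cast(c,k[:,0],z,fish)*1000).astype(np.float32))
        if max(r[1])<hi and min(r[1])>lo: print(z,k[:,0].min(0),k[:,0].max(0),np.round(r[0],1),np.round(r[1],1),'%.1f'%r[2])
ch(c,(S<62)&(V>95),.0085,400,True,90,170); ch(c,(H<24)&(S>110)&((np.arange(384)<290)[:,None]),.018,400,True,40,110)
c=calibration('side'); w=cv2.cvtColor(read_camera('side'),cv2.COLOR_RGB2BGR); cv2.imwrite('pics/z_side.png',w)
H,S,V=cv2.split(cv2.cvtColor(w,cv2.COLOR_BGR2HSV))
print('handle'); ch(c,(H>20)&(H<32)&(S>130),.114,20,False,5,120)
w=read_camera('scene'); cv2.imwrite('pics/z_scene.png',w[:,:,::-1])
E
```

```text
now [ 0.6158 -0.1802  0.2454] yaw -0.5 q6 -0.31 | shift cm [-2.   -1.56 -0.46] turn -0.5 tilt [0.2 0.  0. ] t 58.1
0.0085 [215  22] [299 144] [617.3 -77.7] [155.7 104.2] 89.1
0.018 [223  86] [290 135] [ 616.3 -113.2] [60.  80.6] 89.1
0.018 [223  29] [290  77] [617. -42.] [60.9 80.3] 89.2
handle
0.114 [327 210] [352 239] [ 714.9 -202.3] [99.3 50.7] 38.5
0.114 [256 108] [262 127] [590.  265.6] [102.2  12. ] 89.2
```

```bash
python3 -c "
from workcell import *
print(finish_job())"
```

```text
the job is handed in; nothing more can be done
None
```

I handed the job in at about 58 s: all three tubes present are in lanes 0–2 with the keeper closed on its stop, both feet are seated flat in the nest, and the gripper is open and clear. The handover gave no verdict.

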